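Load the last reference plate and unlatch the cleaning carrier

ROBOT

A 7-joint arm with a two-finger parallel gripper is mounted at the origin on a cart in front of the work surface, level with it; the furniture and walls round the work are solid. World frame = base frame: x ahead of the robot, y to its left, z up, the work surface at z = 0. Lengths are in m, angles in rad, forces in N, time in s.
With the tool pointing down it reaches from about 0.425 to 0.975 m from the base axis. Payload 16.7 kg.
Tool frame: the origin (TCP) lies between the finger pads; the fingertips stand 22 mm ahead of it and the grasp point (between the pads) lies 3 mm ahead of it (env.tips_ahead is the distance from the TCP to the fingertips, in m); z points along the fingers, y is the line along which they close (so a half turn about z gives the same grasp; the last joint's range is limited). The gripper opens to 85 mm and grips with 20 to 120 N. Pads are 22 mm wide; open, the fingers measure 114 mm over their backs; the gripper's body (76 mm by 85 mm) begins 54 mm behind the grasp point. The pads swing forward as they close: fully open they stand 13 mm farther back than shut.
Start: joints at [1.018, 0.426, 0.074, 1.606, -0.034, 1.111, -0.067], TCP at [0.265, -0.621, 0.253] pointing down, gripper open.
Joint ranges: [-2.85, 2.85], [-0.5, 2.14], [-1.23, 1.37], [0.21, 2.46], [-1.02, 4.16], [0.16, 2.05], [-2.73, 2.73]. Speed limits (rad/s): [1.89, 1.89, 2.39, 2.39, 3.01, 3.01, 3.01].

INTERFACE

Orientations are given as a unit quaternion [w, x, y, z].
In Python, from cell import env, grab_frame, camera_model, workorder gives the robot as it stands.
- The arm moves only by the shell command python3 -m jog 'ROWS' [FORCE]. ROWS is JSON, a list of rows, each an object of numbers: "tx", "ty", "tz": the shift along the world's x, y, z in m; "rx", "ry", "rz": the turn, a rotation vector about the world's x, y, z in degrees; "claw": the finger opening in m, from 0 to 0.0854. A call has 1 to 12 rows; each row shifts and turns the commanded pose from where the row before left it; what a row does not reach is not made up. A row lasts 1/12 s, in which the tool goes at most 41.7 mm and 7.16 degrees, less where a joint would pass 70% of its speed; a pose out of reach is approached as far as the arm can. A call is refused whole if a number of a shift passes 0.0417 or a number of a turn 7.16, either way. A call with a gripper value outside its range is refused whole. The fingers move at their own pace and stop on an object; FORCE is the grip in N (left out, the last holds). Time passes only in rows, so rows that do not move let the fingers close. It gives the time, the measured TCP pose, the force, the opening and the grip force at its end, in the units of the state.
- env.sense(): the state, without advancing time (a new reading comes with each control period).
- grab_frame(name): name is "side" or "top" or "wrist"; returns (picture, depth): 400x640x3 uint8, blue, green, red; 400x640 float32, m along the optical axis (not along the pixel's ray), 0 where there is no reading.
- camera_model(name): a dict with "vertical_fov" (degrees; the focal length in pixels is half the picture's height over the tangent of half this angle, whatever the lens; pixels are square), "cx", "cy" (the principal point, pixels), "distortion" ([k1, k2, p1, p2, k3] as OpenCV has them; the pictures are not rectified), "position" and "orientation" of the camera in the world. Camera axes: x right, y down, z forward; pixel columns grow to the right and rows downward; lengths in m; the calibration is good to about 2 mm. A picture is of the moment at which its call begins: read the wrist's pose just before it. camera_model takes no time and is no camera call; for the wrist camera it gives the pose at the moment of the call.
- workorder.close_job(): hands the job in; it is judged then, once.
The state is a dict: "time": time; "joint_pos": joint angles; "dq": joint speeds; "joint_torque": joint torques, N m; "eef_pos": TCP position; "tool_rot": TCP orientation; "ft_force": force on the tool from outside, world axes, zero at the start; "ft_torque": the same for the moment, N m; "gripper_width": opening from 0.0 (shut) to 1.0 (fully open); "grip_force": force on a finger pad.
Only numpy, scipy, OpenCV 4.12 (cv2) and the standard library are available. Lean on these libraries where they do the work, as an engineer would, in place of code of your own. Each camera call takes 0.05 s, during which the arm holds its last target. There are 200 camera calls.

TASK

Pick up the steel reference plate that lies flat on the mat in front of the balance, stand it upright on its short edge in the empty slot of the white cleaning carrier beside the plate already there, and let it go. Then squeeze the carrier's two blue side catches together to unlatch it and lift it straight up, level and with both plates in it, at least 6 cm off its grey dock. Finish while still holding it up there with the catches squeezed, and leave the loupe, the two mounted specimens and the brown bottle where they are.

Things in the scene. Friction and masses are not known exactly. Their poses are not given: they have to be found in the camera images.
- plate: steel reference plate, 40 x 60 x 10 mm, 0.19 kg, lying flat on the balance's dark mat (5 mm thick, reaching to 100 mm in front of the 69 mm tall balance). Origin: centre of its underside as it lies; x along its 40 mm width, y along its 60 mm length, z through its thickness. It may stand in the slot either end up and either face to the other plate
- plate_center (a point): the middle of that plate's solid; axes as the plate's
- dock: grey plastic loading dock fixed to the bench, 70 (x) x 92 (y) x 8 mm. Origin: centre of its underside; z up, y to its left as the robot faces. Latch cheeks at y = +-36 to +-41 mm, 34 mm long in x, carry inward lips (inner edges y = +-31.2 mm); their tops, 24.5 mm above the bench, are its highest part: keep fingertips at the catches above that. Behind it is a 205 mm tall glass tank
- carrier: white plastic carrier with two upright slots, body 49 (x) x 41 (y) mm, 0.19 kg empty, latched in the dock. Origin: centre of its underside, 8 mm above the bench when seated; axes as the dock's. Floor 3 mm thick; slot walls and divider end 26 mm above the underside, end stops 16 mm; behind each catch a 30 mm wide cheek (y = +-19.5 to +-21 mm) reaches 49 mm
- free_slot (a point): centre of the floor of the empty slot, 12 mm left (+y) of the carrier's middle. The slot runs along the carrier's x: 42.5 mm long in x, 13 mm wide in y, 17 mm deep below a 6 mm flared mouth 17 mm wide. Fully home, the plate's middle is 30 mm above this point. Axes as the carrier's
- full_slot (a point): centre of the floor of the other, equal slot, 12 mm right of the carrier's middle, with a plate already in it; axes as the carrier's
- loaded_plate: the plate already standing in the other slot, of the same make, 60 mm tall there (top 63 mm above the carrier's underside); y along its 60 mm length (vertical), z through its thickness. It must stay in its slot
- loaded_center (a point): the middle of that plate's solid
- catch_left_pad (a point): middle of the grip area of the left (+y) blue catch, on its outer face, 38 mm above the carrier's underside. The catch is an upright plate 26 mm wide in x, 4 mm thick, 5 to 51 mm above the carrier's underside; unsqueezed, the outer faces of the two are 60 mm apart. Axes as the carrier's
- catch_right_pad (a point): the same point on the right (-y) catch
- catch_left (a joint): how far the left catch is pushed in, m: 0 out (its hook, 4.5 mm proud at the foot, lies under the dock's lip), 0.005 fully in against its stop (clear of the lip). It slides straight in along the carrier's y; its spring needs 6 N to start and 13 N to hold fully in, and pushes it out when let go. Both must be in before the carrier can rise
- catch_right (a joint): the same for the right catch
- loupe: stand magnifier with black ring, 46 mm across, 34 mm tall; origin centre of its underside; leave it
- red_mount: red mounted specimen, 30 mm disc, 19 mm tall; origin centre of its underside; leave it
- green_mount: green mounted specimen, 30 mm disc, 22 mm tall; origin centre of its underside; leave it
- amber_bottle: brown dropper bottle, 46 mm across, 120 mm tall; origin centre of its underside; leave it

How it is judged:
By the outcome, as a careful person would: the job done as asked, in the order asked, and still so for the second after the job is handed in, while the arm keeps its last pose, push and grip.
It also fails if it takes over 48 s, if anything falls off the work surface, if the arm or the gripper's body presses on something with over 40 N, if the wrist force passes 120 N, or if a joint passes its speed limit or range.

## Working session

There is one attempt and no reset: what is moved stays moved. The work goes in short steps, Python scripts to look and compute and a shell command to move; the robot and the scene stay as the last step left them, time stands still between calls to the robot, and variables do not carry over. Pictures are saved under pics/ and viewed, at most 10 in all, crops included, and the job is handed in when it is done.

```bash
ls; mkdir -p pics
cat > h.py <<'E'
import numpy as np, cv2
from scipy.spatial.transform import Rotation as R
from cell import env, grab_frame, camera_model, workorder
def q(o): return R.from_quat([o[1],o[2],o[3],o[0]])
def K(m):
    f=200/np.tan(np.radians(m["vertical_fov"])/2); return np.array([[f,0,m["cx"]],[0,f,m["cy"]],[0,0,1.]])
def pts(m,uv,d):
    "world points of pixels uv (N,2) with depth d (N)"
    uv=np.asarray(uv,float).reshape(-1,1,2)
    n=cv2.undistortPoints(uv,K(m),np.array(m["distortion"]))[:,0]
    c=np.c_[n,np.ones(len(n))]*np.asarray(d).reshape(-1,1)
    return q(m["orientation"]).apply(c)+m["position"]
def cloud(m,D):
    v,u=np.mgrid[0:400,0:640]; P=pts(m,np.c_[u.ravel(),v.ravel()],D.ravel()).reshape(400,640,3); P[D<=0]=np.nan; return P
def plane(m,uv,z):
    a=pts(m,uv,np.ones(len(uv))); o=np.array(m["position"]); r=a-o; return o+r*((z-o[2])/r[:,2])[:,None]
def st():
    s=env.sense(); print(round(s["time"],2),np.round(s["eef_pos"],4),np.round(q(s["tool_rot"]).as_matrix()[:,1:],3).tolist(),np.round(s["ft_force"],1),round(s["gripper_width"],3),s["grip_force"]); return s
E
python3 - <<'E'
from h import *
s=st(); print(s)
for n in("side","top","wrist"):
    m=camera_model(n); I,D=grab_frame(n); cv2.imwrite(f"pics/{n}0.png",I); np.savez(f"/tmp/{n}0",I=I,D=D); print(n,m,(D>0).mean())
a=[cv2.imread(f"pics/{n}0.png") for n in("side","top")]
E
```

```text
pics
0.0 [ 0.2645 -0.6206  0.2526] [[0.392, -0.001], [-0.92, 0.001], [-0.001, -1.0]] [-0.4 -0.1  0.7] 1.001 0.0
{'time': 0.0, 'joint_pos': array([ 1.0184704 ,  0.42674534,  0.07382177,  1.60661041, -0.03410863,
        1.1108274 , -0.06709088]), 'dq': array([-0.00030103,  0.00236908, -0.0005658 ,  0.00030426, -0.00029662,
       -0.00107379, -0.00062799]), 'joint_torque': array([ 1.95563640e-03, -9.49837804e+01,  3.76114324e+00, -4.63511610e+01,
        1.91648339e-02,  1.01964490e-02,  3.54402289e-06]), 'eef_pos': array([ 0.26445311, -0.62061353,  0.25259932]), 'tool_rot': array([-6.43412546e-04,  9.79784667e-01,  2.00053901e-01, -1.72032946e-04]), 'ft_force': array([-0.35491996, -0.07068856,  0.67521241]), 'ft_torque': array([0.03604817, 0.01108834, 0.03615621]), 'grip_force': 0.0, 'gripper_width': 1.0009395883377765}
side {'vertical_fov': 52.05440784515887, 'cx': 324.1176585697549, 'cy': 201.825224333132, 'distortion': array([0.0137274, 0.       , 0.       , 0.       , 0.       ]), 'position': array([ 0.48629738, -1.03487738,  0.69005227]), 'orientation': array([-0.4555582 ,  0.88998566, -0.01298029,  0.01495886])} 0.98690625
top {'vertical_fov': 45.695336483978764, 'cx': 321.0656583220206, 'cy': 198.31541085417953, 'distortion': array([-0.09827358,  0.        ,  0.        ,  0.        ,  0.        ]), 'position': array([ 0.45570713, -0.13800793,  1.36334653]), 'orientation': array([ 0.01579464, -0.70426501,  0.70958915, -0.0156386 ])} 0.995984375
wrist {'vertical_fov': 66.7184585245462, 'cx': 317.706738656569, 'cy': 196.06285278052871, 'distortion': array([-0.03441859,  0.        ,  0.        ,  0.        ,  0.        ]), 'position': array([ 0.34331038, -0.58668073,  0.37344316]), 'orientation': array([ 0.13814134,  0.82277354, -0.5435613 , -0.09220511])} 0.99590625
```

View pics/top0.png

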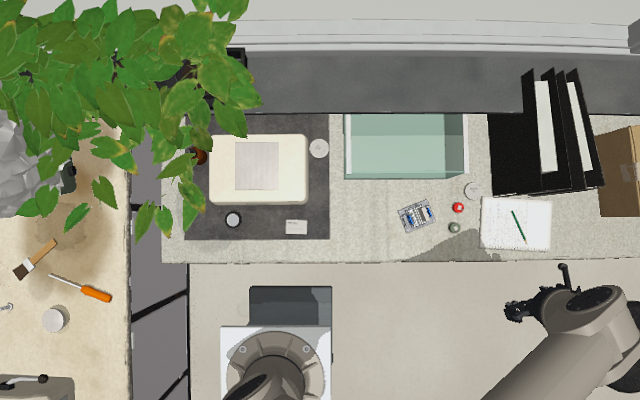

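View pics/side0.png

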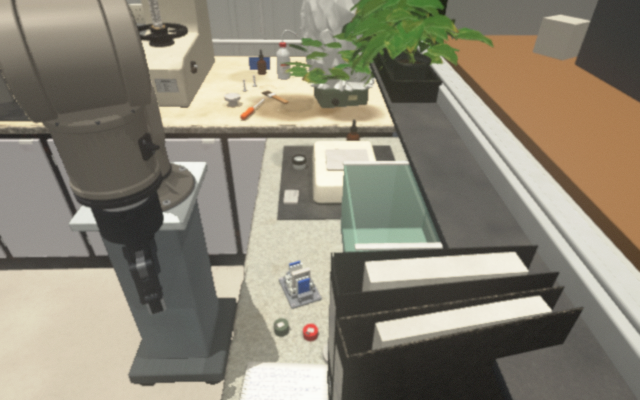

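The top view shows the plate at about (296,227), loupe (233,219), the carrier/dock at (416,215) turned by some 20°, and the mounts at (458,208) and (454,228). In the side view the plate is at (291,197) and the carrier at (300,284).

Run:
```python
from h import *
m=camera_model("top"); z=np.load("/tmp/top0.npz"); I,D=z["I"],z["D"]; P=cloud(m,D)
for n,u,v in [("plate",296,227),("carrier",416,215),("red",458,208),("green",454,228),("loupe",233,219),("mat",265,230),("bench",375,230)]:
    print(n,np.round(P[v,u],4))
# plate pixels: seg on brightness against mat
g=I.min(2); c=np.zeros((400,640),bool); c[215:238,280:312]=True
M=((g>130)&c).astype(np.uint8); r=cv2.minAreaRect(np.argwhere(M)[:,::-1].astype(np.float32)); b=cv2.boxPoints(r)
print(r); W=plane(m,b,0.015); print(np.round(W,4),W.mean(0))
# dock/carrier: points above 5 mm
x=P[195:240,390:445].reshape(-1,3); x=x[(x[:,2]>0.004)&(x[:,2]<0.03)]; 
r=cv2.minAreaRect(x[:,:2].astype(np.float32)); print(len(x),r)
x=P[195:240,390:445].reshape(-1,3);x=x[x[:,2]>0.05]; print(len(x),cv2.minAreaRect(x[:,:2].astype(np.float32)),x[:,2].max())
cv2.imwrite("pics/c1.png",cv2.resize(I[190:245,385:470],None,fx=8,fy=8,interpolation=cv2.INTER_CUBIC))
```

```text
plate [ 0.4348 -0.0665  0.0198]
carrier [ 0.4659 -0.4039  0.0362]
red [ 0.4848 -0.5284  0.0205]
green [ 0.4282 -0.5134  0.029 ]
loupe [0.4586 0.1087 0.04  ]
mat [0.4266 0.0229 0.0073]
bench [ 0.4241 -0.292   0.0007]
((295.5, 227.0), (14.0, 21.0), 90.0)
[[ 0.4548 -0.0351  0.015 ]
 [ 0.4544 -0.0947  0.015 ]
 [ 0.4147 -0.0945  0.015 ]
 [ 0.4151 -0.0349  0.015 ]] [ 0.43476705 -0.06476686  0.015     ]
691 ((0.4605436325073242, -0.41300249099731445), (0.15667244791984558, 0.12657465040683746), 89.37345886230469)
139 ((0.4637243449687958, -0.41005465388298035), (0.03988903388381004, 0.061141401529312134), 20.20012664794922) 0.07897680005571561
```

View pics/c1.png

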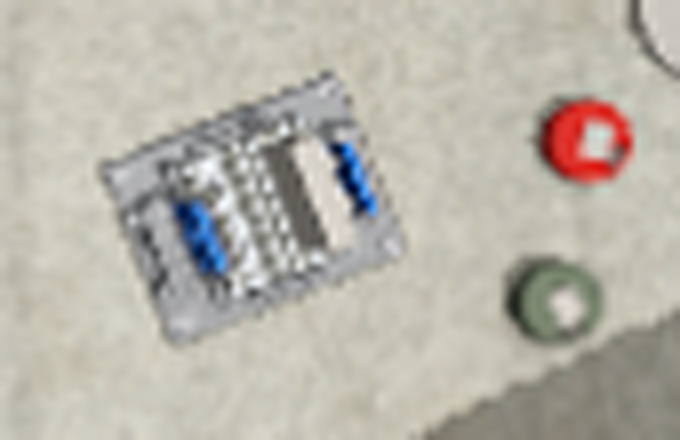

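The crop confirms a carrier turned about +20°. The full slot, with a pale plate, is on the right, and the empty dark slot is on the left. The blue catches are at crop pixels (203,240) and (355,178). The plate needs a 90° tilt before it goes in the slot, so I'll work out the kinematics. I'll log joints while I move towards the plate.

```bash
python3 -c "
from cell import env,workorder
print([a for a in dir(env) if a[0]!='_'],env.tips_ahead)"
cat > log.py <<'E'
from h import *; import json,sys
s=env.sense(); open("log.jsonl","a").write(json.dumps([list(map(float,s[k])) for k in("joint_pos","eef_pos","tool_rot")])+"\n"); print(np.round(s["joint_pos"],3))
E
python3 log.py
python3 -m jog '[{"ty":0.04,"tx":0.02,"rz":-7},{"ty":0.04,"tx":0.02,"rz":-7},{"ty":0.04,"tx":0.02,"rz":-7},{"ty":0.04,"tx":0.02,"rz":-7}]'; python3 log.py
python3 -m jog '[{"ty":0.04,"tx":0.02,"rz":-7},{"ty":0.04,"tx":0.02,"rz":-7},{"ty":0.04,"tx":0.02,"rz":-7},{"ty":0.04,"rz":-7}]'; python3 log.py
python3 -m jog '[{"ty":0.04,"rx":7},{"ty":0.04,"rx":7},{"ty":0.03,"rx":7},{"ry":-7},{"ry":-7}]'; python3 log.py
```

```text
['Unreachable', 'sense', 'tips_ahead'] 0.022
[ 1.019  0.427  0.074  1.606 -0.034  1.111 -0.067]
[ 1.019  0.427  0.074  1.606 -0.034  1.111 -0.067]
[ 1.019  0.427  0.074  1.606 -0.034  1.111 -0.067]
[ 1.019  0.427  0.074  1.606 -0.034  1.111 -0.067]schema error: expected keys tx, ty, tz, rx, ry, rz, claw
schema error: expected keys tx, ty, tz, rx, ry, rz, claw
schema error: expected keys tx, ty, tz, rx, ry, rz, claw
```

```bash
rm log.jsonl; python3 log.py
python3 -m jog '[{"tx":0.02,"ty":0.04,"tz":0,"rx":0,"ry":0,"rz":-7,"claw":0.085},{"tx":0.02,"ty":0.04,"tz":0,"rx":0,"ry":0,"rz":-7,"claw":0.085},{"tx":0.02,"ty":0.04,"tz":0,"rx":0,"ry":0,"rz":-7,"claw":0.085},{"tx":0.02,"ty":0.04,"tz":0,"rx":0,"ry":0,"rz":-7,"claw":0.085}]'; python3 log.py
python3 -m jog '[{"tx":0.02,"ty":0.04,"tz":0,"rx":0,"ry":0,"rz":-7,"claw":0.085},{"tx":0.02,"ty":0.04,"tz":0,"rx":0,"ry":0,"rz":-7,"claw":0.085},{"tx":0.02,"ty":0.04,"tz":0,"rx":0,"ry":0,"rz":-7,"claw":0.085},{"tx":0,"ty":0.04,"tz":0,"rx":0,"ry":0,"rz":-7,"claw":0.085}]'; python3 log.py
python3 -m jog '[{"tx":0,"ty":0.04,"tz":0,"rx":7,"ry":0,"rz":0,"claw":0.085},{"tx":0,"ty":0.04,"tz":0,"rx":7,"ry":0,"rz":0,"claw":0.085},{"tx":0,"ty":0.03,"tz":0,"rx":7,"ry":0,"rz":0,"claw":0.085},{"tx":0,"ty":0,"tz":0,"rx":0,"ry":-7,"rz":0,"claw":0.085},{"tx":0,"ty":0,"tz":0,"rx":0,"ry":-7,"rz":0,"claw":0.085}]'; python3 log.py
python3 -c "from h import *;st()"
```

```text
[ 1.019  0.427  0.074  1.606 -0.034  1.111 -0.067]
time: 0.48
eef_pos: [0.3374, -0.4745, 0.253]
tool_rot: [-0.0, 0.999, -0.039, -0.0]
ft_force: [1.1, -0.6, 0.2]
gripper_width: 0.995
grip_force: 0.0
[ 0.753  0.276  0.108  1.823 -0.034  1.045 -0.774]
time: 0.82
eef_pos: [0.3898, -0.3382, 0.2533]
tool_rot: [-0.0, 0.967, -0.254, 0.0]
ft_force: [0.5, 1.3, -0.4]
gripper_width: 0.994
grip_force: 0.0
[ 0.512  0.165  0.087  1.962 -0.017  1.014 -1.476]
time: 1.23
eef_pos: [0.3884, -0.2296, 0.253]
tool_rot: [-0.206, 0.95, -0.223, 0.072]
ft_force: [0.5, 0.3, -0.6]
gripper_width: 0.999
grip_force: 0.0
[ 0.648  0.118  0.045  2.092 -0.514  1.052 -1.054]
1.23 [ 0.3884 -0.2296  0.253 ] [[-0.395, 0.229], [-0.815, 0.359], [-0.423, -0.905]] [ 0.5  0.3 -0.6] 0.999 0.0
```

```bash
cat > kin.py <<'E'
from h import *; import json, itertools
from scipy.optimize import least_squares
Rz=lambda a:R.from_euler("z",a).as_matrix(); Ry=lambda a:R.from_euler("y",a).as_matrix()
LO=np.array([-2.85,-.5,-1.23,.21,-1.02,.16,-2.73]);HI=np.array([2.85,2.14,1.37,2.46,4.16,2.05,2.73])
# p: a,b,h,L1,L2,L3, x-offsets at shoulder, elbow before/after, wrist
def fk(q,s,p):
    a,b,h,L1,L2,L3,x0,x1,x2,x3=p; v=lambda x,z:np.array([x,0,z])
    M=Rz(a+s[0]*q[0]); t=M@v(x0,h); M=M@Ry(q[1]); t=t+M@v(x1,L1); M=M@Rz(s[1]*q[2])@Ry(q[3]); t=t+M@v(x2,L2); f=M[:,2]; w=t
    M=M@Rz(s[2]*q[4])@Ry(q[5]); t=t+M@v(x3,L3); return t,M@Rz(s[3]*q[6]+b),w,f
def data(): return [[np.array(x) for x in json.loads(l)] for l in open("log.jsonl")]
def fit():
    best=None
    def res(p,s): 
        r=[]
        for qq,t,o in data():
            T,M,_,_=fk(qq,s,p); r+=[*(T-t)*10,*(M-q(o).as_matrix()).ravel()]
        return np.array([*r,*p[6:]*.05])
    for s in itertools.product([1,-1],repeat=4):
        for a0 in(0,1.57,-1.57,3.1):
          for b0 in (0,1.57,-1.57,3.1):
            f=least_squares(res,[a0,b0,.35,.35,.35,.25,0,0,0,0],args=(s,))
            if best is None or f.cost<best[0]: best=(f.cost,s,f.x)
    return best
if __name__=="__main__":
    c,s,p=fit(); print(c,s,np.round(p,4)); json.dump([list(s),list(p)],open("kin.json","w"))
    for d in data(): print(np.round((fk(d[0],s,p)[0]-d[1])*1000,1), np.abs(fk(d[0],s,p)[1]-q(d[2]).as_matrix()).max())
E
python3 kin.py
```

```text
0.007849385143956413 (-1, -1, -1, -1) [-0.0667  1.5057  0.5038  0.5118  1.0166  0.1495 -0.4071  0.1942  0.0383
  0.1986]
[-1.8 -2.3  0.8] 0.001457693750787581
[-4.1 -1.1 -3. ] 0.0015790576298030518
[3.6 7.5 4.5] 0.001379391625969062
[ 1.9 -0.7 -2.3] 0.02743340769074562
```

```bash
Z='{"tx":0,"ty":0,"tz":0,"rx":0,"ry":0,"rz":0,"claw":0.085}'
sed -i '$d' log.jsonl; sed -i 1,3p -n log.jsonl
python3 -m jog '[{"tx":0,"ty":0,"tz":0,"rx":0,"ry":0,"rz":0,"claw":0.085},{"tx":0,"ty":0,"tz":0,"rx":0,"ry":0,"rz":0,"claw":0.085}]' >/dev/null; python3 log.py
python3 -m jog '[{"tx":0.015,"ty":0.02,"tz":0,"rx":0,"ry":7,"rz":-7,"claw":0.085},{"tx":0.015,"ty":0.02,"tz":0,"rx":0,"ry":7,"rz":-7,"claw":0.085},{"tx":0.015,"ty":0.02,"tz":0,"rx":0,"ry":0,"rz":-7,"claw":0.085},{"tx":0,"ty":0,"tz":0,"rx":0,"ry":0,"rz":0,"claw":0.085},{"tx":0,"ty":0,"tz":0,"rx":0,"ry":0,"rz":0,"claw":0.085}]'; python3 log.py
python3 -m jog '[{"tx":0.0,"ty":0.02,"tz":0.03,"rx":0,"ry":0,"rz":-7,"claw":0.085},{"tx":0,"ty":0.02,"tz":0.03,"rx":0,"ry":0,"rz":-7,"claw":0.085},{"tx":0.0,"ty":0.02,"tz":0.03,"rx":0,"ry":0,"rz":-7,"claw":0.085},{"tx":0,"ty":0,"tz":0,"rx":0,"ry":0,"rz":0,"claw":0.085},{"tx":0,"ty":0,"tz":0,"rx":0,"ry":0,"rz":0,"claw":0.085}]'; python3 log.py
python3 - <<'E'
import re
s=open("kin.py").read()
s=s.replace("a,b,h,L1,L2,L3,x0,x1,x2,x3=p; v=lambda x,z:np.array([x,0,z])","a,b,h,L1,L2,L3,x0,x1,x2,x3,y1,y2,y3=p; v=lambda x,z,y=0:np.array([x,y,z])").replace("v(x1,L1)","v(x1,L1,y1)").replace("v(x2,L2)","v(x2,L2,y2)").replace("v(x3,L3)","v(x3,L3,y3)").replace("0,0,0,0],args","0,0,0,0,0,0,0],args").replace("p[6:]*.05","p[6:]*.01")
s=s.replace("for s in itertools.product([1,-1],repeat=4)","for s in [(-1,-1,-1,-1)]").replace("for a0 in(0,1.57,-1.57,3.1)","for a0 in(0,)").replace("for b0 in (0,1.57,-1.57,3.1)","for b0 in (1.57,)")
open("kin.py","w").write(s)
E
python3 kin.py; python3 -c "from h import *;st()"; wc -l log.jsonl
```

```text
[ 0.649  0.116  0.046  2.092 -0.51   1.055 -1.06 ]
time: 1.82
eef_pos: [0.4272, -0.1769, 0.2535]
tool_rot: [-0.183, 0.915, -0.36, 0.027]
ft_force: [-1.3, -0.6, -1.0]
gripper_width: 0.999
grip_force: 0.0
[ 0.508  0.1   -0.005  2.089 -0.448  0.993 -1.562]
time: 2.23
eef_pos: [0.427, -0.1241, 0.3364]
tool_rot: [-0.175, 0.843, -0.506, 0.059]
ft_force: [0.7, -0.3, 0.3]
gripper_width: 0.996
grip_force: 0.0
[ 0.442 -0.107 -0.069  2.102 -0.399  1.002 -2.086]
1.0356635271260177e-07 (-1, -1, -1, -1) [-0.0000e+00  1.5708e+00  2.8370e-01  5.5460e-01  4.9350e-01  3.1740e-01
 -0.0000e+00  0.0000e+00  0.0000e+00  0.0000e+00 -2.8100e-02 -3.5800e-02
 -4.0000e-04]
[-0. -0. -0.] 3.366090600698257e-08
[ 0. -0.  0.] 3.647821744667823e-08
[0. 0. 0.] 3.187773961466078e-08
[ 0. -0. -0.] 3.857751278008026e-07
[-0.  0. -0.] 3.2385834378145795e-07
[-0.  0. -0.] 3.2475466595072167e-07
2.23 [ 0.427  -0.1241  0.3364] [[-0.831, 0.276], [-0.428, 0.236], [-0.355, -0.932]] [ 0.7 -0.3  0.3] 0.996 0.0
6 log.jsonl
```

```bash
cat > ik.py <<'E'
from kin import *
s,p=json.load(open("kin.json"))
def err(qq,T,M): t,N,_,_=fk(qq,s,p); return np.r_[(t-T)*4, R.from_matrix(N@M.T).as_rotvec()]
def solve(T,M,q0,reg=.01):
    f=least_squares(lambda x:np.r_[err(x,T,M),reg*(x-q0)],np.clip(q0,LO+1e-3,HI-1e-3),bounds=(LO,HI)); return f.x,np.linalg.norm(err(f.x,T,M))
def follow(qq,T0,M0,T1,M1,n=40):
    rv=R.from_matrix(M1@M0.T).as_rotvec(); worst=0
    for k in range(1,n+1):
        qq,e=solve(T0+(T1-T0)*k/n,R.from_rotvec(rv*k/n).as_matrix()@M0,qq); worst=max(worst,e)
    return qq,worst
def ori(az,tilt):
    "tool z = down tilted by 'tilt' towards azimuth az; tool x on the az side"
    d=np.array([np.cos(az),np.sin(az),0]);Z=np.array([0,0,1.]); z=-np.cos(tilt)*Z+np.sin(tilt)*d; x=np.cos(tilt)*d+np.sin(tilt)*Z; return np.c_[x,np.cross(z,x),z]
D=np.radians
E
python3 - <<'E'
from ik import *
st_=env.sense(); q0=st_["joint_pos"]; T0=st_["eef_pos"]; M0=q(st_["tool_rot"]).as_matrix()
for al in(20,25,30,35,40,45):
    Mp=ori(D(-90),D(-al)); Tp=np.array([.435,-.092-.022*np.sin(D(al))+.011*np.cos(D(al)),.033])
    Tu=Tp+[0,0,.1]
    qa,e=follow(q0,T0,M0,Tu,Mp); qb,e2=follow(qa,Tu,Mp,Tp,Mp,15)
    be=90-al; yaw=D(20.5); d=np.array([np.sin(yaw),-np.cos(yaw),0]); Mq=ori(yaw-np.pi/2,D(be))
    G=np.array([.4637,-.410,0])-.012*d+[0,0,.060]; Tq=G-.015*Mq[:,2]; Tv=Tq+[0,0,.1]
    qc,e3=follow(qb,Tp,Mp,Tu,Mp,10)
    Ta=Tu+[0.05,-.1,.1]
    qc,e4=follow(qc,Tu,Mp,Tv,Mq,60); qd,e5=follow(qc,Tv,Mq,Tq,Mq,15)
    print(al,[round(float(x),3) for x in(e,e2,e3,e4,e5)],np.round(qb,2),np.round(qd,2),"wrist z",fk(qb,s,p)[2][2].round(3),fk(qd,s,p)[2].round(3))
E
```

```text
20 [0.0, 0.0, 0.0, 0.286, 0.314] [ 0.4   0.48 -0.13  2.2  -0.48  0.62 -2.44] [-0.91  1.67  1.22  2.25 -1.02  0.16 -2.36] wrist z 0.331 [ 0.459 -0.063  0.163]
25 [0.0, 0.0, 0.0, 0.262, 0.315] [ 0.44  0.52 -0.11  2.18 -0.58  0.69 -2.31] [-0.84  1.49  1.23  2.25 -1.02  0.16 -2.18] wrist z 0.321 [ 0.466 -0.08   0.208]
30 [0.0, 0.0, 0.0, 0.258, 0.301] [ 0.48  0.55 -0.09  2.15 -0.65  0.77 -2.21] [-0.77  1.31  1.22  2.25 -1.02  0.16 -2.02] wrist z 0.308 [ 0.466 -0.104  0.25 ]
35 [0.0, 0.0, 0.0, 0.213, 0.3] [ 0.51  0.59 -0.08  2.12 -0.7   0.85 -2.12] [-0.7   1.15  1.19  2.25 -1.02  0.16 -1.86] wrist z 0.293 [ 0.461 -0.131  0.284]
40 [0.0, 0.0, 0.0, 0.16, 0.273] [ 0.53  0.64 -0.06  2.09 -0.74  0.93 -2.05] [-0.57  0.89  1.04  2.22  0.03  0.16 -2.73] wrist z 0.276 [ 0.463 -0.16   0.316]
45 [0.0, 0.0, 0.0, 0.102, 0.225] [ 0.56  0.68 -0.05  2.06 -0.77  1.01 -1.99] [-0.47  0.76  0.96  2.22  0.15  0.16 -2.73] wrist z 0.258 [ 0.45  -0.188  0.335]
```

Run:
```python
from ik import *
rng=np.random.default_rng(0)
for al in(0,30,35,40,45,50,55):
    be=90-al; yaw=D(20.5); d=np.array([np.sin(yaw),-np.cos(yaw),0]); Mq=ori(yaw-np.pi/2,D(be))
    G=np.array([.4637,-.410,0])-.012*d+[0,0,.060]; Tq=G-.015*Mq[:,2]
    out=[]
    for _ in range(60):
        x,e=solve(Tq,Mq,rng.uniform(LO,HI),1e-4)
        if e<2e-3: 
            t,N,w,f=fk(x,s,p); out.append((np.min(np.minimum(x-LO,HI-x)),x,w))
    out.sort(key=lambda o:-o[0]); print(al,len(out))
    for o in out[:3]: print("  ",round(o[0],2),np.round(o[1],2),o[2].round(2))
```

```text
0 36
   0.13 [ 0.21  1.1  -0.14  2.33  2.03  1.81  1.37] [ 0.34 -0.09  0.06]
   0.12 [ 0.13  1.1  -0.06  2.34  2.    1.75  1.33] [ 0.34 -0.09  0.06]
   0.12 [ 0.09  1.11 -0.02  2.34  1.99  1.71  1.3 ] [ 0.34 -0.09  0.06]
30 33
   0.09 [ 0.96  0.88 -0.9   2.37  2.11  1.52  2.05] [ 0.36 -0.13  0.23]
   0.09 [ 0.92  0.85 -0.85  2.37  2.1   1.48  2.02] [ 0.36 -0.13  0.23]
   0.09 [ 0.84  0.8  -0.75  2.37  2.09  1.42  1.97] [ 0.36 -0.13  0.23]
35 28
   0.11 [ 1.06  0.86 -0.99  2.35  2.06  1.44  2.16] [ 0.36 -0.14  0.25]
   0.11 [ 0.98  0.8  -0.89  2.35  2.04  1.36  2.1 ] [ 0.36 -0.14  0.25]
   0.11 [ 0.97  0.79 -0.88  2.35  2.04  1.36  2.1 ] [ 0.36 -0.14  0.25]
40 33
   0.13 [ 0.99  0.72 -0.86  2.33  1.97  1.2   2.16] [ 0.37 -0.16  0.27]
   0.13 [ 0.98  0.71 -0.85  2.33  1.97  1.19  2.15] [ 0.37 -0.16  0.27]
   0.12 [ 0.81  0.64 -0.65  2.34  1.95  1.07  2.07] [ 0.37 -0.16  0.27]
45 27
   0.16 [ 1.04  0.68 -0.88  2.3   1.88  1.08  2.26] [ 0.38 -0.18  0.29]
   0.16 [ 0.95  0.63 -0.77  2.3   1.87  1.01  2.22] [ 0.38 -0.18  0.29]
   0.14 [ 0.72  0.55 -0.5   2.32  1.87  0.86  2.13] [ 0.38 -0.18  0.29]
50 27
   0.18 [ 0.85  0.54 -0.61  2.28  1.76  0.81  2.3 ] [ 0.38 -0.2   0.31]
   0.17 [ 0.64  0.5  -0.36  2.29  1.76  0.69  2.23] [ 0.38 -0.2   0.31]
   0.17 [ 0.57  0.49 -0.29  2.29  1.77  0.65  2.21] [ 0.38 -0.2   0.31]
55 29
   0.23 [ 0.99  0.56 -0.73  2.23  1.63  0.78  2.48] [ 0.39 -0.22  0.33]
   0.23 [ 0.94  0.54 -0.67  2.23  1.63  0.75  2.47] [ 0.39 -0.22  0.33]
   0.23 [ 0.9   0.52 -0.62  2.23  1.62  0.72  2.46] [ 0.39 -0.22  0.33]
```

```bash
cat >> ik.py <<'E'
def move(T1,M1,q0=None,long=False,quiet=False):
    "constant-rate move from measured pose: total shift mm, rotvec deg, row count; checks IK"
    s_=env.sense(); q0=s_["joint_pos"] if q0 is None else q0
    T0,M0,_,_=fk(q0,s,p); rv=R.from_matrix(M1@M0.T).as_rotvec(); a=np.linalg.norm(rv)
    if long: rv=rv*(1-2*np.pi/a)
    n=int(np.ceil(max(np.degrees(np.linalg.norm(rv))/7.0,np.linalg.norm(T1-T0)/.04))); n=max(n,1)
    qq=q0;w=0;Q=[q0]
    for k in range(1,4*n+1):
        qq,e=solve(T0+(T1-T0)*k/4/n,R.from_rotvec(rv*k/4/n).as_matrix()@M0,qq); w=max(w,e); Q.append(qq)
    Q=np.array(Q); sp=np.abs(np.diff(Q,axis=0)).max(0)*48
    print("rows",n,"per row shift",np.round((T1-T0)/n,5),"rot deg",np.round(np.degrees(rv)/n,3),"err",round(float(w),4),"q end",np.round(qq,2),"q6 min",Q[:,5].min().round(2),"speed",sp.round(1))
    return qq
E
python3 - <<'E'
from ik import *
al=45; Mp=ori(D(90),D(al)); yc=-.0948+.0095
Tp=np.array([.4348,yc-.022*np.sin(D(al))+.011*np.cos(D(al)),.0065+.033*.7071]); print(Tp)
Tu=Tp+[0,0,.1]
for l in(0,1): qa=move(Tu,Mp,long=l)
qb=move(Tp,Mp,qa)
yaw=D(20.5); d=np.array([np.sin(yaw),-np.cos(yaw),0])
Mq=ori(yaw+np.pi/2,-D(45)); Tq=np.array([.4637,-.410,.062])-.012*d-.015*Mq[:,2]; Tv=Tq+[0,0,.1]
for l in(0,1): qc=move(Tv,Mq,qa,l);
E
```

```text
[ 0.4348     -0.09307817  0.0298343 ]
rows 22 per row shift [ 0.00036  0.00141 -0.00939] rot deg [-0.429 -3.073  5.92 ] err 0.0 q end [ 0.61  0.51 -0.12  2.06 -0.7   1.12  0.98] q6 min 0.92 speed [0.2 0.5 0.3 0.3 0.7 0.4 2.2]
rows 31 per row shift [ 0.00025  0.001   -0.00666] rot deg [ 0.441  3.158 -6.085] err 2.0394 q end [ 2.85 -0.5  -1.23  2.46 -0.93  1.51 -2.73] q6 min 1.0 speed [25.7  3.6 24.8  1.1  2.1  2.3  1.9]
rows 15 per row shift [ 0.01564  0.0044  -0.01438] rot deg [ 2.867  4.518 -3.88 ] err 2.1609 q end [ 2.85 -0.5  -1.23  2.46 -0.91  1.45 -2.73] q6 min 1.45 speed [0.  0.  0.  0.  0.  0.1 0. ]
rows 11 per row shift [ 0.02324 -0.02089 -0.00663] rot deg [-2.575  0.124 -6.138] err 1.1214 q end [ 2.17  0.85 -1.23  2.23 -1.02  0.16 -2.73] q6 min 0.16 speed [ 9.1 15.1  0.2  0.7  1.  15.   0. ]
rows 41 per row shift [ 0.00623 -0.0056  -0.00178] rot deg [ 2.705 -0.13   6.449] err 0.3949 q end [ 0.5   0.29 -0.23  2.3   1.56  0.66 -0.72] q6 min 0.66 speed [98.4 17.5 97.   5.1  2.3 10.8  0.8]
```

```bash
python3 -m jog '[{"tx":0.0003,"ty":0.0013,"tz":0,"rx":-0.393,"ry":-2.817,"rz":5.427,"claw":0.085},{"tx":0.0003,"ty":0.0013,"tz":0,"rx":-0.393,"ry":-2.817,"rz":5.427,"claw":0.085},{"tx":0.0003,"ty":0.0013,"tz":0,"rx":-0.393,"ry":-2.817,"rz":5.427,"claw":0.085},{"tx":0.0003,"ty":0.0013,"tz":0,"rx":-0.393,"ry":-2.817,"rz":5.427,"claw":0.085},{"tx":0.0003,"ty":0.0013,"tz":0,"rx":-0.393,"ry":-2.817,"rz":5.427,"claw":0.085},{"tx":0.0003,"ty":0.0013,"tz":0,"rx":-0.393,"ry":-2.817,"rz":5.427,"claw":0.085},{"tx":0.0003,"ty":0.0013,"tz":-0.008,"rx":-0.393,"ry":-2.817,"rz":5.427,"claw":0.085},{"tx":0.0003,"ty":0.0013,"tz":-0.008,"rx":-0.393,"ry":-2.817,"rz":5.427,"claw":0.085},{"tx":0.0003,"ty":0.0013,"tz":-0.008,"rx":-0.393,"ry":-2.817,"rz":5.427,"claw":0.085},{"tx":0.0003,"ty":0.0013,"tz":-0.008,"rx":-0.393,"ry":-2.817,"rz":5.427,"claw":0.085},{"tx":0.0003,"ty":0.0013,"tz":-0.008,"rx":-0.393,"ry":-2.817,"rz":5.427,"claw":0.085},{"tx":0.0003,"ty":0.0013,"tz":-0.008,"rx":-0.393,"ry":-2.817,"rz":5.427,"claw":0.085}]'
python3 -m jog '[{"tx":0.0003,"ty":0.0013,"tz":-0.013,"rx":-0.393,"ry":-2.817,"rz":5.427,"claw":0.085},{"tx":0.0003,"ty":0.0013,"tz":-0.013,"rx":-0.393,"ry":-2.817,"rz":5.427,"claw":0.085},{"tx":0.0003,"ty":0.0013,"tz":-0.013,"rx":-0.393,"ry":-2.817,"rz":5.427,"claw":0.085},{"tx":0.0003,"ty":0.0013,"tz":-0.013,"rx":-0.393,"ry":-2.817,"rz":5.427,"claw":0.085},{"tx":0.0003,"ty":0.0013,"tz":-0.013,"rx":-0.393,"ry":-2.817,"rz":5.427,"claw":0.085},{"tx":0.0003,"ty":0.0013,"tz":-0.013,"rx":-0.393,"ry":-2.817,"rz":5.427,"claw":0.085},{"tx":0.0003,"ty":0.0013,"tz":-0.013,"rx":-0.393,"ry":-2.817,"rz":5.427,"claw":0.085},{"tx":0.0003,"ty":0.0013,"tz":-0.013,"rx":-0.393,"ry":-2.817,"rz":5.427,"claw":0.085},{"tx":0.0003,"ty":0.0013,"tz":-0.013,"rx":-0.393,"ry":-2.817,"rz":5.427,"claw":0.085},{"tx":0.0003,"ty":0.0013,"tz":-0.013,"rx":-0.393,"ry":-2.817,"rz":5.427,"claw":0.085},{"tx":0.0003,"ty":0.0013,"tz":-0.013,"rx":-0.393,"ry":-2.817,"rz":5.427,"claw":0.06},{"tx":0.0003,"ty":0.0013,"tz":-0.013,"rx":-0.393,"ry":-2.817,"rz":5.427,"claw":0.052}]'
python3 - <<'E'
from ik import *
s_=st(); print(np.round(s_["joint_pos"],2))
m=camera_model("wrist"); I,Dp=grab_frame("wrist"); cv2.imwrite("pics/w1.png",I); np.savez("/tmp/w1",I=I,D=Dp,p=m["position"],o=m["orientation"]); print((Dp>0).mean())
E
```

```text
time: 3.23
eef_pos: [0.4299, -0.1096, 0.2852]
tool_rot: [-0.278, 0.934, 0.094, 0.204]
ft_force: [-0.3, -0.2, 0.1]
gripper_width: 0.998
grip_force: 0.0
time: 4.23
eef_pos: [0.4333, -0.0939, 0.1287]
tool_rot: [-0.271, 0.652, 0.654, 0.27]
ft_force: [-0.9, 0.8, 0.0]
gripper_width: 0.744
grip_force: 0.0
4.23 [ 0.4333 -0.0939  0.1287] [[1.0, -0.002], [0.003, 0.706], [-0.0, -0.708]] [-0.9  0.8  0. ] 0.744 0.0
[ 0.53  0.51 -0.03  2.07 -0.73  1.14  1.02]
0.995953125
```

View pics/w1.png

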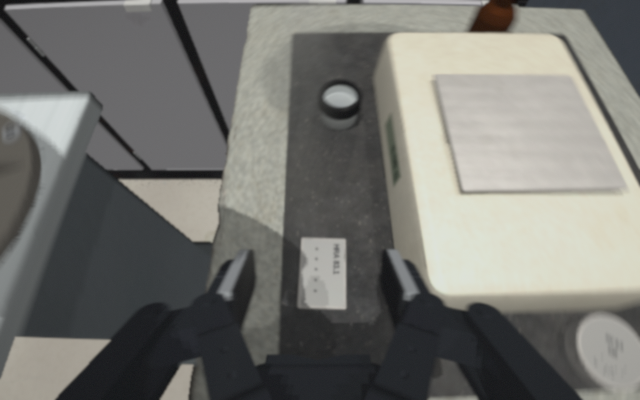

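The wrist view shows the plate lying between the open fingers at about x 300–347, y 238–308. The balance face is to the right of it, near x = 385.

Run:
```python
from ik import *
z=np.load("/tmp/w1.npz"); m=camera_model("wrist"); m["position"],m["orientation"]=z["p"],z["o"]; I,Dp=z["I"],z["D"]; P=cloud(m,Dp)
g=I.min(2); M=np.zeros_like(g); M[228:320,290:358]=(g[228:320,290:358]>110)
n,L,S,_=cv2.connectedComponentsWithStats(M); k=1+S[1:,4].argmax(); c=np.argwhere(L==k)[:,::-1].astype(np.float32)
W=plane(m,c,.015)
r=cv2.minAreaRect(W[:,:2].astype(np.float32)); print(S[k],r)
print("plate top z depth",np.nanmedian(P[255:300,310:340,2]),"mat",np.nanmedian(P[240:300,360:375,2]))
B=P[60:290,380:600].reshape(-1,3); B=B[(B[:,2]>.05)&(B[:,2]<.08)]; print("balance min x,y",np.percentile(B[:,0],1),np.percentile(B[:,1],1),B[:,2].max())
# second view: top camera plane at 15mm gave (0.4348,-0.0648)
# tips in the wrist picture
t=z0=np.load("/tmp/top0.npz"); mt=camera_model("top"); Pt=cloud(mt,t["D"])
print("tank front x:",[ (u,round(float(np.nanmin(Pt[160:185,u,0][Pt[160:185,u,2]>.1])),3)) for u in(360,400,440)], "bottle/others ok")
```

```text
[ 300  237   47   73 3213] ((0.43873584270477295, -0.06366271525621414), (0.060606010258197784, 0.03921651095151901), 89.79383087158203)
plate top z depth 0.015730294418460855 mat 0.005264725294829881
balance min x,y 0.5053078543050906 -0.08578596272770878 0.07965609863515447
tank front x: [(360, 0.569), (400, 0.569), (440, 0.57)] bottle/others ok
```

```bash
python3 -m jog '[{"tx":0.0037,"ty":0.0016,"tz":-0.02,"rx":0,"ry":0,"rz":0,"claw":0.05},{"tx":0,"ty":0,"tz":-0.03,"rx":0,"ry":0,"rz":0,"claw":0.05},{"tx":0,"ty":0,"tz":-0.03,"rx":0,"ry":0,"rz":0,"claw":0.05},{"tx":0,"ty":0,"tz":-0.01,"rx":0,"ry":0,"rz":0,"claw":0.05},{"tx":0,"ty":0,"tz":-0.005,"rx":0,"ry":0,"rz":0,"claw":0.05},{"tx":0,"ty":0,"tz":0,"rx":0,"ry":0,"rz":0,"claw":0.05},{"tx":0,"ty":0,"tz":0,"rx":0,"ry":0,"rz":0,"claw":0.05}]'
python3 - <<'E'
from ik import *
s_=st(); 
m=camera_model("wrist"); I,Dp=grab_frame("wrist"); cv2.imwrite("pics/w2.png",I)
E
```

```text
time: 4.87
eef_pos: [0.4378, -0.0918, 0.0365]
tool_rot: [-0.27, 0.655, 0.652, 0.27]
ft_force: [-0.8, 0.1, -0.3]
gripper_width: 0.584
grip_force: 0.0
4.87 [ 0.4378 -0.0918  0.0365] [[1.0, 0.001], [-0.003, 0.706], [-0.002, -0.708]] [-0.8  0.1 -0.3] 0.584 0.0
```

View pics/w2.png

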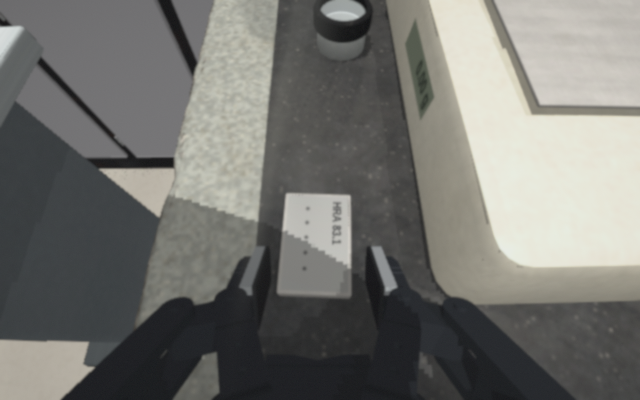

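The plate (278–352 px) sits centred between the pads (267–368 px). I'll keep going down and watch the force.

```bash
python3 -m jog '[{"tx":0,"ty":0,"tz":-0.002,"rx":0,"ry":0,"rz":0,"claw":0.048},{"tx":0,"ty":0,"tz":-0.002,"rx":0,"ry":0,"rz":0,"claw":0.046},{"tx":0,"ty":0,"tz":-0.002,"rx":0,"ry":0,"rz":0,"claw":0.046},{"tx":0,"ty":0,"tz":0,"rx":0,"ry":0,"rz":0,"claw":0.046},{"tx":0,"ty":0,"tz":0,"rx":0,"ry":0,"rz":0,"claw":0.046}]'
python3 -m jog '[{"tx":0,"ty":0,"tz":-0.0015,"rx":0,"ry":0,"rz":0,"claw":0.046},{"tx":0,"ty":0,"tz":0,"rx":0,"ry":0,"rz":0,"claw":0.046}]'
python3 -m jog '[{"tx":0,"ty":0,"tz":-0.0015,"rx":0,"ry":0,"rz":0,"claw":0.046},{"tx":0,"ty":0,"tz":0,"rx":0,"ry":0,"rz":0,"claw":0.046}]'
```

```text
time: 5.33
eef_pos: [0.4376, -0.0914, 0.0298]
tool_rot: [-0.27, 0.655, 0.652, 0.27]
ft_force: [-0.2, -0.3, 0.0]
gripper_width: 0.539
grip_force: 0.0
time: 5.5
eef_pos: [0.4376, -0.0914, 0.0281]
tool_rot: [-0.27, 0.655, 0.652, 0.27]
ft_force: [0.7, 0.5, -0.0]
gripper_width: 0.537
grip_force: 0.0
time: 5.67
eef_pos: [0.4376, -0.0913, 0.0265]
tool_rot: [-0.27, 0.655, 0.652, 0.27]
ft_force: [0.0, 0.0, -0.1]
gripper_width: 0.541
grip_force: 0.0
```

```bash
python3 -m jog '[{"tx":0,"ty":0,"tz":0,"rx":0,"ry":0,"rz":0,"claw":0.03},{"tx":0,"ty":0,"tz":0,"rx":0,"ry":0,"rz":0,"claw":0.03},{"tx":0,"ty":0,"tz":0,"rx":0,"ry":0,"rz":0,"claw":0.03},{"tx":0,"ty":0,"tz":0,"rx":0,"ry":0,"rz":0,"claw":0.03}]' 80
python3 -m jog '[{"tx":0,"ty":0,"tz":0.004,"rx":0,"ry":0,"rz":0,"claw":0.03},{"tx":0,"ty":0,"tz":0.02,"rx":0,"ry":0,"rz":0,"claw":0.03},{"tx":0,"ty":0,"tz":0.04,"rx":0,"ry":0,"rz":0,"claw":0.03},{"tx":0,"ty":0,"tz":0.04,"rx":0,"ry":0,"rz":0,"claw":0.03},{"tx":0,"ty":0,"tz":0.02,"rx":0,"ry":0,"rz":0,"claw":0.03},{"tx":0,"ty":0,"tz":0,"rx":0,"ry":0,"rz":0,"claw":0.03}]'
python3 - <<'E'
from ik import *
s_=st(); print(np.round(s_["joint_pos"],3))
qa=s_["joint_pos"]; rng=np.random.default_rng(1)
yaw=D(20.3); d=np.array([np.sin(yaw),-np.cos(yaw),0])
Mq=ori(yaw+np.pi/2,-D(45)); 
# candidates high over the carrier, near in joint space
Tq=np.array([.4637,-.410,.062])-.012*d-.015*Mq[:,2]
for h in (.1,.2):
    best=[]
    for _ in range(60):
        x,e=solve(Tq+[0,0,h],Mq,rng.uniform(LO,HI),1e-4)
        if e<2e-3: best.append((np.abs(x-qa)[[0,1,2,3,4,5,6]].max(),x))
    best.sort(key=lambda b:b[0]); print(h,[ (round(b[0],2),b[1].round(2).tolist()) for b in best[:3]])
I,_=grab_frame("wrist"); cv2.imwrite("pics/w3.png",I)
E
```

```text
time: 6.0
eef_pos: [0.4376, -0.0917, 0.027]
tool_rot: [-0.27, 0.655, 0.652, 0.27]
ft_force: [-2.0, -4.1, 7.0]
gripper_width: 0.433
grip_force: 79.2
time: 6.5
eef_pos: [0.439, -0.0921, 0.1546]
tool_rot: [-0.268, 0.654, 0.653, 0.271]
ft_force: [0.2, -1.5, -1.9]
gripper_width: 0.434
grip_force: 80.6
6.5 [ 0.439  -0.0921  0.1546] [[1.0, 0.004], [-0.003, 0.704], [0.003, -0.71]] [ 0.2 -1.5 -1.9] 0.434 80.6010389328003
[ 0.523  0.461 -0.022  2.054 -0.724  1.177  0.979]
0.1 [(np.float64(2.27), [0.04, 0.29, 0.29, 2.32, 1.55, 0.52, -0.75]), (np.float64(2.27), [0.06, 0.29, 0.26, 2.32, 1.55, 0.53, -0.75]), (np.float64(2.27), [0.07, 0.29, 0.25, 2.32, 1.55, 0.53, -0.75])]
0.2 [(np.float64(1.57), [-0.87, 0.3, 1.37, 2.27, 0.84, 0.34, 0.02]), (np.float64(1.57), [-0.87, 0.3, 1.37, 2.27, 0.84, 0.34, 0.02]), (np.float64(1.57), [-0.87, 0.3, 1.37, 2.27, 0.84, 0.34, 0.02])]
```

View pics/w3.png

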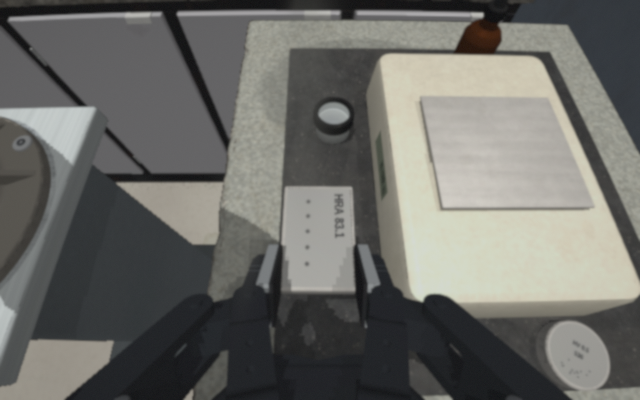

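The plate is gripped square (283–355 px) and lifted. Next I'll plan the swing of the wrist.

```bash
cat >> ik.py <<'E'
def rows(qc,n,q0=None,amp=0):
    "joint-interpolated path to qc as Cartesian rows, simulated with local IK"
    q0=env.sense()["joint_pos"] if q0 is None else q0
    qq=q0; T,M,_,_=fk(q0,s,p); out=[]; w=0; mn=[]; sp=0
    for k in range(1,n+1):
        T1,M1,_,_=fk(q0+(qc-q0)*k/n,s,p); T1=T1+[0,0,amp*np.sin(np.pi*k/n)]
        r=np.degrees(R.from_matrix(M1@M.T).as_rotvec()); out.append(np.r_[(T1-T),r]); T,M=T1,M1
        q1,e=solve(T1,M1,qq); sp=max(sp,np.abs(q1-qq).max()*12); qq=q1; w=max(w,e); mn.append(qq[5])
    out=np.array(out)
    for o in out: print("%.4f %.4f %.4f  %.2f %.2f %.2f"%tuple(o))
    print("max rot",np.linalg.norm(out[:,3:],axis=1).max(),"err",w,"q6min",min(mn),"speed",sp,"qend",qq.round(2))
    return out
E
python3 - <<'E'
from ik import *
qa=env.sense()["joint_pos"]; yaw=D(20.3); d=np.array([np.sin(yaw),-np.cos(yaw),0])
Mq=ori(yaw+np.pi/2,-D(45)); Tq=np.array([.4637,-.410,.062])-.012*d-.015*Mq[:,2]; print(Tq)
seed=np.array([.72,.45,-.4,2.3,1.8,.8,-.95])
qc,e=solve(Tq+[0,0,.12],Mq,seed,1e-3); print(qc.round(3),e)
rows(qc,24,amp=.05)
E
```

```text
[ 0.45585696 -0.38879752  0.0726066 ]
[ 0.707  0.271 -0.468  2.272  1.506  0.724 -0.627] 1.5698922710221514e-06
-0.0218 -0.0081 -0.0039  -3.32 3.40 1.64
-0.0204 -0.0102 -0.0030  -3.56 3.08 1.55
-0.0188 -0.0122 -0.0022  -3.77 2.74 1.48
-0.0170 -0.0140 -0.0014  -3.95 2.39 1.42
-0.0151 -0.0156 -0.0007  -4.10 2.02 1.37
-0.0129 -0.0169 -0.0000  -4.22 1.64 1.33
-0.0107 -0.0179 0.0006  -4.30 1.25 1.32
-0.0083 -0.0187 0.0011  -4.35 0.87 1.31
-0.0059 -0.0191 0.0016  -4.36 0.48 1.33
-0.0035 -0.0193 0.0020  -4.34 0.10 1.35
-0.0011 -0.0192 0.0023  -4.29 -0.26 1.39
0.0013 -0.0188 0.0026  -4.20 -0.62 1.45
0.0037 -0.0181 0.0029  -4.08 -0.95 1.52
0.0059 -0.0171 0.0031  -3.93 -1.27 1.59
0.0080 -0.0159 0.0033  -3.76 -1.55 1.68
0.0099 -0.0144 0.0034  -3.56 -1.82 1.79
0.0117 -0.0127 0.0035  -3.34 -2.05 1.89
0.0133 -0.0108 0.0036  -3.10 -2.24 2.01
0.0146 -0.0088 0.0036  -2.85 -2.41 2.13
0.0157 -0.0066 0.0036  -2.58 -2.54 2.26
0.0166 -0.0043 0.0036  -2.31 -2.63 2.39
0.0172 -0.0019 0.0036  -2.04 -2.68 2.52
0.0175 0.0005 0.0035  -1.76 -2.70 2.65
0.0177 0.0030 0.0035  -1.49 -2.68 2.77
max rot 5.027337530778233 err 9.691607303872274e-05 q6min 0.5212685972115965 speed 1.804048110637579 qend [-0.01  0.25  0.34  2.31  1.46  0.52 -0.65]
```

```bash
python3 -m jog '[{"tx":-0.0218,"ty":-0.0081,"tz":-0.0039,"rx":-3.32,"ry":3.40,"rz":1.64,"claw":0.03},{"tx":-0.0204,"ty":-0.0102,"tz":-0.003,"rx":-3.56,"ry":3.08,"rz":1.55,"claw":0.03},{"tx":-0.0188,"ty":-0.0122,"tz":-0.0022,"rx":-3.77,"ry":2.74,"rz":1.48,"claw":0.03},{"tx":-0.017,"ty":-0.014,"tz":-0.0014,"rx":-3.95,"ry":2.39,"rz":1.42,"claw":0.03},{"tx":-0.0151,"ty":-0.0156,"tz":-0.0007,"rx":-4.1,"ry":2.02,"rz":1.37,"claw":0.03},{"tx":-0.0129,"ty":-0.0169,"tz":0,"rx":-4.22,"ry":1.64,"rz":1.33,"claw":0.03},{"tx":-0.0107,"ty":-0.0179,"tz":0.0006,"rx":-4.3,"ry":1.25,"rz":1.32,"claw":0.03},{"tx":-0.0083,"ty":-0.0187,"tz":0.0011,"rx":-4.35,"ry":0.87,"rz":1.31,"claw":0.03},{"tx":-0.0059,"ty":-0.0191,"tz":0.0016,"rx":-4.36,"ry":0.48,"rz":1.33,"claw":0.03},{"tx":-0.0035,"ty":-0.0193,"tz":0.002,"rx":-4.34,"ry":0.1,"rz":1.35,"claw":0.03},{"tx":-0.0011,"ty":-0.0192,"tz":0.0023,"rx":-4.29,"ry":-0.26,"rz":1.39,"claw":0.03},{"tx":0.0013,"ty":-0.0188,"tz":0.0026,"rx":-4.2,"ry":-0.62,"rz":1.45,"claw":0.03}]'
python3 - <<'E'
from ik import *
s_=st(); print(s_["joint_pos"].round(3))
yaw=D(20.3); d=np.array([np.sin(yaw),-np.cos(yaw),0])
Mq=ori(yaw+np.pi/2,-D(45)); Tq=np.array([.4637,-.410,.062])-.012*d-.015*Mq[:,2]
seed=s_["joint_pos"].copy(); seed[4]=1.5; seed[6]=-.65
qc,e=solve(Tq+[0,0,.12],Mq,seed,1e-3); print(qc.round(3),e)
rows(qc,12); move(Tq+[0,0,.12],Mq)
E
```

```text
time: 7.55
eef_pos: [0.3029, -0.2819, 0.149]
tool_rot: [-0.091, 0.665, 0.724, -0.159]
ft_force: [-0.2, -1.3, -2.1]
gripper_width: 0.433
grip_force: 80.5
7.55 [ 0.3029 -0.2819  0.149 ] [[0.934, -0.343], [0.064, -0.11], [-0.351, -0.933]] [-0.2 -1.3 -2.1] 0.433 80.52508592605591
[0.211 0.28  0.225 2.159 0.222 0.995 0.372]
[ 0.196  0.239  0.102  2.301  1.469  0.581 -0.643] 5.70164409959571e-07
0.0007 -0.0221 0.0010  -5.05 -0.41 1.09
0.0039 -0.0207 0.0023  -4.79 -0.89 1.30
0.0068 -0.0189 0.0033  -4.47 -1.33 1.52
0.0095 -0.0167 0.0041  -4.11 -1.70 1.75
0.0120 -0.0142 0.0046  -3.70 -2.02 1.97
0.0141 -0.0115 0.0049  -3.27 -2.28 2.19
0.0158 -0.0085 0.0050  -2.80 -2.47 2.40
0.0172 -0.0053 0.0048  -2.33 -2.60 2.59
0.0180 -0.0021 0.0044  -1.84 -2.65 2.77
0.0185 0.0012 0.0039  -1.35 -2.64 2.93
0.0184 0.0044 0.0031  -0.88 -2.56 3.06
0.0180 0.0075 0.0023  -0.42 -2.42 3.17
max rot 5.185484926748576 err 7.364294375283762e-05 q6min 0.5140164304446325 speed 1.3954703531861083 qend [-0.03  0.25  0.36  2.31  1.46  0.51 -0.65]
rows 8 per row shift [ 0.01912 -0.01336  0.00545] rot deg [-4.349 -3.47   2.844] err 0.0 q end [-0.03  0.25  0.36  2.31  1.46  0.51 -0.65] q6 min 0.51 speed [0.4 0.3 0.4 0.3 3.5 0.8 3.1]
```

```bash
python3 -m jog '[{"tx":0.0007,"ty":-0.0221,"tz":0.001,"rx":-5.05,"ry":-0.41,"rz":1.09,"claw":0.03},{"tx":0.0039,"ty":-0.0207,"tz":0.0023,"rx":-4.79,"ry":-0.89,"rz":1.3,"claw":0.03},{"tx":0.0068,"ty":-0.0189,"tz":0.0033,"rx":-4.47,"ry":-1.33,"rz":1.52,"claw":0.03},{"tx":0.0095,"ty":-0.0167,"tz":0.0041,"rx":-4.11,"ry":-1.7,"rz":1.75,"claw":0.03},{"tx":0.012,"ty":-0.0142,"tz":0.0046,"rx":-3.7,"ry":-2.02,"rz":1.97,"claw":0.03},{"tx":0.0141,"ty":-0.0115,"tz":0.0049,"rx":-3.27,"ry":-2.28,"rz":2.19,"claw":0.03},{"tx":0.0158,"ty":-0.0085,"tz":0.005,"rx":-2.8,"ry":-2.47,"rz":2.4,"claw":0.03},{"tx":0.0172,"ty":-0.0053,"tz":0.0048,"rx":-2.33,"ry":-2.6,"rz":2.59,"claw":0.03},{"tx":0.018,"ty":-0.0021,"tz":0.0044,"rx":-1.84,"ry":-2.65,"rz":2.77,"claw":0.03},{"tx":0.0185,"ty":0.0012,"tz":0.0039,"rx":-1.35,"ry":-2.64,"rz":2.93,"claw":0.03},{"tx":0.0184,"ty":0.0044,"tz":0.0031,"rx":-0.88,"ry":-2.56,"rz":3.06,"claw":0.03},{"tx":0.018,"ty":0.0075,"tz":0.0023,"rx":-0.42,"ry":-2.42,"rz":3.17,"claw":0.03}]'
python3 -m jog '[{"tx":0,"ty":0,"tz":0,"rx":0,"ry":0,"rz":0,"claw":0.03},{"tx":0,"ty":0,"tz":0,"rx":0,"ry":0,"rz":0,"claw":0.03}]' >/dev/null
python3 - <<'E'
from ik import *
s_=st(); print(s_["joint_pos"].round(3))
yaw=D(20.3); d=np.array([np.sin(yaw),-np.cos(yaw),0])
Mq=ori(yaw+np.pi/2,-D(45)); Tq=np.array([.4637,-.410,.062])-.012*d-.015*Mq[:,2]
move(Tq+[0,0,.12],Mq)
np.savez("/tmp/side1",**dict(zip("ID",grab_frame("side")))); np.savez("/tmp/top1",**dict(zip("ID",grab_frame("top")))); 
m=camera_model("wrist"); I,Dp=grab_frame("wrist"); np.savez("/tmp/w4",I=I,D=Dp,p=m["position"],o=m["orientation"])
S=np.load("/tmp/side1.npz")["I"][215:335,240:370]; T=np.load("/tmp/top1.npz")["I"][180:250,370:480]
a=cv2.resize(S,(390,360)); b=cv2.resize(T,(390,248)); b=cv2.copyMakeBorder(b,0,112,0,0,cv2.BORDER_CONSTANT)
cv2.imwrite("pics/v5.png",np.vstack([np.hstack([a,b]),np.hstack([cv2.resize(I,(384,240)),np.zeros((240,396,3),np.uint8)])]))
E
```

```text
time: 8.55
eef_pos: [0.4566, -0.3873, 0.192]
tool_rot: [0.313, 0.527, 0.76, -0.217]
ft_force: [0.8, -0.3, -1.7]
gripper_width: 0.433
grip_force: 80.7
8.72 [ 0.4556 -0.3877  0.1922] [[0.938, 0.244], [0.347, -0.66], [-0.001, -0.711]] [-0.4 -0.5 -3. ] 0.433 80.73741674423218
[-0.06   0.251  0.393  2.314  1.443  0.504 -0.635]
rows 1 per row shift [ 0.0003  -0.00105  0.00039] rot deg [-0.241 -0.17  -0.032] err 0.0 q end [-0.06  0.25  0.39  2.31  1.46  0.51 -0.65] q6 min 0.5 speed [0.  0.  0.  0.  0.2 0.  0.2]
```

View pics/v5.png

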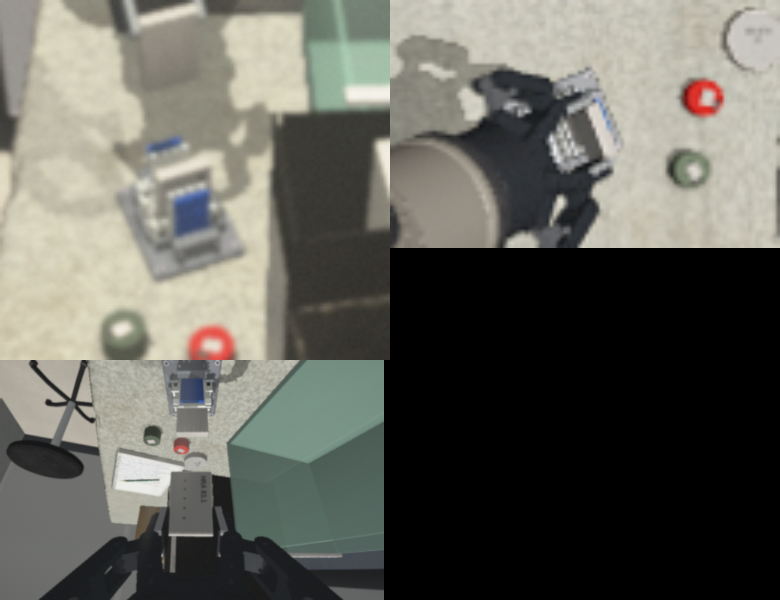

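The wrist view (inverted) shows the plate held upright, with the catch and loaded plate beyond it. The side view shows it hanging above and behind the carrier. Now I'll measure the held plate and the carrier in the same camera.

```bash
cat > rel.py <<'E'
from ik import *
yaw=D(20.3); C0=np.array([.4637,-.410,0]); Rc=Rz(yaw)
def ext(a): return np.round(np.percentile(a,[1,5,50,95,99],axis=0).T*1000,1).tolist()
def rect(L,mask,name):
    X=L[mask]; 
    if len(X)<15: print(name,len(X)); return
    print(name,len(X),"x",ext(X)[0],"y",ext(X)[1],"z",ext(X)[2], "xy rect",[np.round(np.array(r)*(1000 if i<2 else 1),1).tolist() for i,r in enumerate(cv2.minAreaRect(X[:,:2].astype(np.float32)))])
def run(n,f,zh):
    z=np.load(f); m=camera_model(n)
    if n=="wrist": m["position"],m["orientation"]=z["p"],z["o"]
    I=z["I"].astype(int); P=cloud(m,z["D"]); L=(P-C0)@Rc   # carrier frame
    b,g,r=I[...,0],I[...,1],I[...,2]; near=(np.abs(L[...,0])<.045)&(np.abs(L[...,1])<.05)
    blue=(b-r>60)&near&(L[...,2]>.01)&(L[...,2]<.09)
    for sgn in(1,-1): rect(L,blue&(sgn*L[...,1]>0.015),f"{n} blue {sgn}")
    grey=(abs(b-r)<40)
    rect(L,near&grey&(L[...,2]>.058)&(L[...,2]<.078)&(abs(L[...,1])<.022),n+" loaded top")
    rect(L,near&grey&(np.abs(L[...,2]-zh)<.018)&(abs(L[...,1]-.012)<.016)&(abs(L[...,0])<.03),n+" held")
E
python3 - <<'E'
from rel import *
run("wrist","/tmp/w4.npz",.155); run("side","/tmp/side1.npz",.155); run("top","/tmp/top1.npz",.19); run("top","/tmp/top0.npz",.19); run("side","/tmp/side0.npz",.155)
E
```

```text
wrist blue 1 77 x [-9.4, -8.7, 11.5, 14.1, 14.7] y [22.0, 22.5, 29.8, 31.3, 31.5] z [52.4, 53.0, 58.5, 59.5, 59.9] xy rect [[2.4, 28.1], [9.7, 24.7], 82.5]
wrist blue -1 0
wrist loaded top 1182 x [-16.9, -15.4, 2.6, 20.3, 21.8] y [-15.5, -14.4, -6.7, -5.5, 0.3] z [58.2, 59.0, 68.5, 71.7, 72.2] xy rect [[2.6, 2.8], [38.4, 40.1], 89.4]
wrist held 4303 x [-18.5, -16.8, 1.1, 18.8, 20.6] y [10.8, 11.2, 12.3, 13.3, 13.8] z [137.4, 139.1, 156.3, 171.4, 172.8] xy rect [[1.1, 14.6], [49.9, 10.3], 0.0]
side blue 1 3
side blue -1 30 x [-8.9, -8.0, 2.6, 9.8, 10.8] y [-31.7, -31.2, -29.5, -27.5, -27.3] z [39.9, 41.0, 57.1, 59.5, 59.6] xy rect [[1.0, -29.6], [19.7, 4.5], 0.8]
side loaded top 153 x [-18.2, -17.4, 0.6, 18.7, 20.9] y [-21.1, -17.9, -15.4, -7.8, 19.9] z [58.2, 58.5, 68.4, 72.4, 73.0] xy rect [[1.1, -0.6], [39.6, 42.0], 0.9]
side held 275 x [-19.8, -19.1, -1.6, 17.7, 19.6] y [-0.0, 0.9, 2.6, 4.9, 9.0] z [137.7, 138.6, 155.4, 171.1, 172.7] xy rect [[-0.5, 2.7], [9.7, 40.3], 81.8]
top blue 1 0
top blue -1 6
top loaded top 0
top held 152 x [-28.8, -26.2, -1.0, 26.0, 28.8] y [1.3, 2.2, 10.
[... 238 characters left out ...]
 9.2], 5.0]
top blue -1 18 x [-11.2, -9.4, -0.1, 9.7, 11.3] y [-36.5, -31.7, -28.3, -26.2, -26.0] z [32.4, 44.8, 60.7, 63.9, 63.9] xy rect [[0.0, -28.6], [14.1, 18.7], 51.3]
top loaded top 74 x [-19.3, -18.4, -1.1, 18.6, 19.8] y [-18.6, -17.0, -11.2, 19.9, 21.4] z [59.1, 59.4, 70.3, 75.5, 76.3] xy rect [[-1.6, 1.3], [39.9, 41.3], 8.2]
top held 0
side blue 1 12
side blue -1 25 x [-9.1, -8.2, 1.7, 10.2, 10.7] y [-30.8, -30.6, -29.4, -27.7, -27.6] z [45.5, 53.2, 57.5, 58.6, 59.0] xy rect [[0.8, -29.1], [3.0, 19.9], 88.3]
side loaded top 154 x [-18.4, -17.6, 0.2, 18.8, 20.7] y [-20.9, -19.3, -15.8, -7.0, 19.8] z [58.1, 58.5, 69.1, 72.6, 73.1] xy rect [[1.4, -0.6], [41.1, 39.8], 88.9]
side held 0
```

```bash
cat >> rel.py <<'E'
def face(n,f,y0,zr):
    z=np.load(f); m=camera_model(n)
    if n=="wrist": m["position"],m["orientation"]=z["p"],z["o"]
    L=(cloud(m,z["D"])-C0)@Rc; k=(abs(L[...,0]-.001)<.017)&(abs(L[...,1]-y0)<.006)&(L[...,2]>zr[0])&(L[...,2]<zr[1]); X=L[k]
    for _ in range(3):
        A=np.c_[X[:,0],X[:,2]-np.mean(zr),np.ones(len(X))]; c=np.linalg.lstsq(A,X[:,1],rcond=None)[0]; r=X[:,1]-A@c; X=X[abs(r)<2.5*r.std()+1e-5]
    print(n,"face y",round(c[2]*1000,2),"yaw slope deg",np.degrees(c[0]).round(2),"tilt deg",np.degrees(c[1]).round(2),"n",len(X),"rms",r.std()*1000)
def zbot(f,y0):
    z=np.load(f); m=camera_model("wrist"); m["position"],m["orientation"]=z["p"],z["o"]
    L=(cloud(m,z["D"])-C0)@Rc; X=L[(abs(L[...,0])<.012)&(abs(L[...,1]-y0)<.004)&(L[...,2]>.035)]; print("zrange",np.percentile(X[:,2],[.5,99.5]))
E
python3 - <<'E'
from rel import *
f="/tmp/w4.npz"; face("wrist",f,.0125,(.14,.17)); face("wrist",f,-.0067,(.04,.069)); face("side","/tmp/side1.npz",.0025,(.14,.17)); face("side","/tmp/side1.npz",-.0165,(.04,.069)); zbot(f,.0123)
E
```

```text
wrist face y 12.31 yaw slope deg 0.15 tilt deg -0.46 n 3030 rms 0.5764563548275143
wrist face y -6.28 yaw slope deg 0.81 tilt deg -0.22 n 1271 rms 0.4620668631959336
side face y 2.51 yaw slope deg 0.56 tilt deg -0.06 n 178 rms 0.8614158640384192
side face y -18.41 yaw slope deg -0.36 tilt deg 9.44 n 121 rms 1.7371010755503147
zrange [0.13539304 0.19463343]
```

```bash
python3 -m jog '[{"tx":-0.0004,"ty":0.005,"tz":-0.01,"rx":0.2,"ry":0.15,"rz":0.5,"claw":0.03},{"tx":0,"ty":0,"tz":-0.03,"rx":0,"ry":0,"rz":0,"claw":0.03},{"tx":0,"ty":0,"tz":-0.03,"rx":0,"ry":0,"rz":0,"claw":0.03},{"tx":0,"ty":0,"tz":-0.02,"rx":0,"ry":0,"rz":0,"claw":0.03},{"tx":0,"ty":0,"tz":0,"rx":0,"ry":0,"rz":0,"claw":0.03},{"tx":0,"ty":0,"tz":0,"rx":0,"ry":0,"rz":0,"claw":0.03}]'
python3 - <<'E'
from rel import *
m=camera_model("wrist"); I,Dp=grab_frame("wrist"); np.savez("/tmp/w5",I=I,D=Dp,p=m["position"],o=m["orientation"]); np.savez("/tmp/side2",**dict(zip("ID",grab_frame("side"))))
cv2.imwrite("pics/w5.png",I)
f="/tmp/w5.npz"; run("wrist",f,.075); run("side","/tmp/side2.npz",.09); face("wrist",f,.0172,(.06,.08)); face("wrist",f,-.0065,(.05,.069)); zbot(f,.0172); st()
E
```

```text
time: 9.37
eef_pos: [0.455, -0.3839, 0.1034]
tool_rot: [0.311, 0.525, 0.762, -0.217]
ft_force: [0.5, -0.9, -0.3]
gripper_width: 0.433
grip_force: 80.7
wrist blue 1 486 x [-4.7, -1.5, 11.3, 13.7, 14.0] y [28.3, 29.0, 30.7, 31.8, 32.2] z [26.9, 32.3, 53.6, 59.4, 59.7] xy rect [[4.5, 30.2], [19.6, 4.3], 1.3]
wrist blue -1 0
wrist loaded top 2463 x [-17.3, -15.6, 2.3, 20.0, 21.7] y [15.2, 15.7, 16.8, 17.9, 21.2] z [58.1, 58.8, 68.2, 77.0, 77.9] xy rect [[2.2, 18.2], [40.2, 7.5], 0.3]
wrist held 5001 x [-25.5, -16.5, 1.8, 20.5, 24.2] y [15.2, 15.7, 16.9, 23.6, 27.1] z [57.2, 58.1, 76.4, 91.5, 92.7] xy rect [[0.2, 21.2], [59.6, 13.6], 0.4]
side blue 1 0
side blue -1 30 x [-8.9, -7.8, 3.0, 9.7, 11.0] y [-31.2, -30.7, -29.5, -27.5, -27.2] z [40.8, 41.4, 57.1, 60.4, 60.7] xy rect [[1.0, -29.4], [3.5, 20.2], 86.0]
side loaded top 275 x [-18.1, -17.6, 0.1, 18.9, 20.2] y [-21.2, -17.9, -8.9, 7.8, 11.1] z [58.1, 58.8, 68.8, 76.7, 77.9] xy rect [[1.0, -2.7], [38.9, 38.4], 1.5]
side held 349 x [-28.9, -24.2, -0.5, 22.4, 26.8] y [3.6, 4.3, 6.6, 18.0, 24.2] z [72.7, 74.7, 97.0, 107.0, 107.8] xy rect [[-0.2, 14.3], [59.2, 21.8], 1.0]
wrist face y 16.78 yaw slope deg 0.66 tilt deg -0.25 n 2079 rms 0.569264444819649
wrist face y 0.0 yaw slope deg 0.0 tilt deg 0.0 n 0 rms nan
zrange [0.0564281  0.10527649]
9.47 [ 0.456  -0.384   0.1052] [[0.935, 0.249], [0.354, -0.657], [0.0, -0.711]] [ 0.7 -0.5 -1.3] 0.431 80.7176148891449
  ret = _var(a, axis=axis, dtype=dtype, out=out, ddof=ddof,
  arrmean = um.true_divide(arrmean, div, out=arrmean,
  ret = ret.dtype.type(ret / rcount)
```

View pics/w5.png

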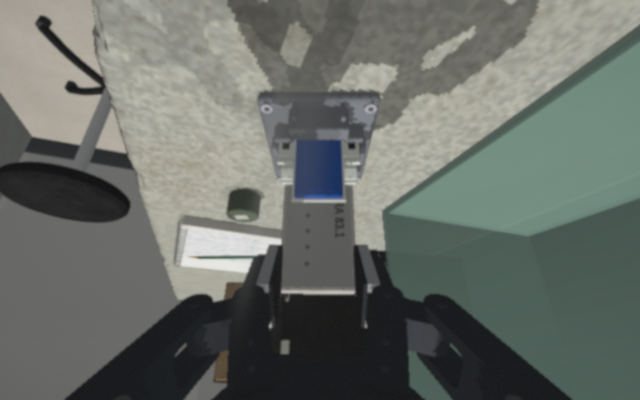

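The wrist view is symmetric: dock 258–380 px, catch 294–344 px, plate 282–355 px, so it is aligned over the slot. I'll lower it in stages.

```bash
python3 -m jog '[{"tx":0,"ty":0,"tz":-0.006,"rx":0,"ry":0,"rz":0,"claw":0.03},{"tx":0,"ty":0,"tz":-0.006,"rx":0,"ry":0,"rz":0,"claw":0.03},{"tx":0,"ty":0,"tz":-0.003,"rx":0,"ry":0,"rz":0,"claw":0.03},{"tx":0,"ty":0,"tz":0,"rx":0,"ry":0,"rz":0,"claw":0.03}]'
python3 -m jog '[{"tx":0,"ty":0,"tz":-0.003,"rx":0,"ry":0,"rz":0,"claw":0.03},{"tx":0,"ty":0,"tz":-0.003,"rx":0,"ry":0,"rz":0,"claw":0.03},{"tx":0,"ty":0,"tz":0,"rx":0,"ry":0,"rz":0,"claw":0.03}]'
python3 -m jog '[{"tx":0,"ty":0,"tz":-0.003,"rx":0,"ry":0,"rz":0,"claw":0.03},{"tx":0,"ty":0,"tz":-0.002,"rx":0,"ry":0,"rz":0,"claw":0.03},{"tx":0,"ty":0,"tz":0,"rx":0,"ry":0,"rz":0,"claw":0.03}]'
```

```text
time: 9.8
eef_pos: [0.4562, -0.3835, 0.0898]
tool_rot: [0.313, 0.525, 0.761, -0.215]
ft_force: [0.0, -0.2, -2.4]
gripper_width: 0.436
grip_force: 80.7
time: 10.05
eef_pos: [0.456, -0.3832, 0.0829]
tool_rot: [0.312, 0.525, 0.762, -0.215]
ft_force: [0.2, -0.3, -2.5]
gripper_width: 0.433
grip_force: 80.7
time: 10.3
eef_pos: [0.4558, -0.3833, 0.0775]
tool_rot: [0.312, 0.525, 0.762, -0.215]
ft_force: [0.4, 0.4, -1.0]
gripper_width: 0.434
grip_force: 80.8
```

```bash
python3 -m jog '[{"tx":0,"ty":0,"tz":-0.003,"rx":0,"ry":0,"rz":0,"claw":0.03},{"tx":0,"ty":0,"tz":-0.003,"rx":0,"ry":0,"rz":0,"claw":0.03},{"tx":0,"ty":0,"tz":0,"rx":0,"ry":0,"rz":0,"claw":0.03}]'
python3 -m jog '[{"tx":0,"ty":0,"tz":-0.002,"rx":0,"ry":0,"rz":0,"claw":0.03},{"tx":0,"ty":0,"tz":0,"rx":0,"ry":0,"rz":0,"claw":0.03}]'
python3 -m jog '[{"tx":0,"ty":0,"tz":-0.001,"rx":0,"ry":0,"rz":0,"claw":0.03},{"tx":0,"ty":0,"tz":0,"rx":0,"ry":0,"rz":0,"claw":0.03}]'
```

```text
time: 10.55
eef_pos: [0.4558, -0.3832, 0.0714]
tool_rot: [0.312, 0.525, 0.762, -0.215]
ft_force: [0.5, 0.1, -2.4]
gripper_width: 0.434
grip_force: 80.8
time: 10.72
eef_pos: [0.4558, -0.3833, 0.0696]
tool_rot: [0.312, 0.525, 0.762, -0.215]
ft_force: [0.2, -0.2, -2.5]
gripper_width: 0.435
grip_force: 80.8
time: 10.88
eef_pos: [0.456, -0.3835, 0.0691]
tool_rot: [0.313, 0.525, 0.761, -0.215]
ft_force: [-0.8, 0.6, 2.2]
gripper_width: 0.433
grip_force: 81.1
```

```bash
python3 -m jog '[{"tx":0,"ty":0,"tz":0,"rx":0,"ry":0,"rz":0,"claw":0.046},{"tx":0,"ty":0,"tz":0,"rx":0,"ry":0,"rz":0,"claw":0.056},{"tx":0,"ty":0,"tz":0,"rx":0,"ry":0,"rz":0,"claw":0.06},{"tx":0,"ty":0,"tz":0,"rx":0,"ry":0,"rz":0,"claw":0.06}]'
python3 -m jog '[{"tx":-0.0025,"ty":0.0066,"tz":0.0071,"rx":0,"ry":0,"rz":0,"claw":0.06},{"tx":-0.005,"ty":0.0132,"tz":0.0142,"rx":0,"ry":0,"rz":0,"claw":0.06},{"tx":-0.005,"ty":0.0132,"tz":0.0142,"rx":0,"ry":0,"rz":0,"claw":0.06},{"tx":-0.005,"ty":0.0132,"tz":0.0142,"rx":0,"ry":0,"rz":0,"claw":0.06},{"tx":-0.005,"ty":0.0132,"tz":0.02,"rx":0,"ry":0,"rz":0,"claw":0.07},{"tx":0,"ty":0,"tz":0.02,"rx":0,"ry":0,"rz":0,"claw":0.08},{"tx":0,"ty":0,"tz":0.02,"rx":0,"ry":0,"rz":0,"claw":0.085},{"tx":0,"ty":0,"tz":0,"rx":0,"ry":0,"rz":0,"claw":0.085}]'
python3 - <<'E'
from rel import *
m=camera_model("wrist"); I,Dp=grab_frame("wrist"); np.savez("/tmp/w6",I=I,D=Dp,p=m["position"],o=m["orientation"]); np.savez("/tmp/side3",**dict(zip("ID",grab_frame("side")))); np.savez("/tmp/top3",**dict(zip("ID",grab_frame("top"))))
f="/tmp/w6.npz"; face("wrist",f,.0172,(.06,.07)); zbot(f,.0172); s_=st(); print(s_["joint_pos"].round(2))
a=cv2.resize(I[:,160:480],(320,400)); b=cv2.resize(np.load("/tmp/side3.npz")["I"][235:335,255:345],(360,400)); cv2.imwrite("pics/v7.png",np.hstack([a,b]))
# squeeze pose: tool down, closing along carrier y
for sg in(1,-1):
    x=sg*Rc[:,0]; z=np.array([0,0,-1.]); M=np.c_[x,np.cross(z,x),z]
    move(np.array([.4637,-.41,.17]),M)
E
```

```text
time: 11.22
eef_pos: [0.456, -0.3833, 0.0691]
tool_rot: [0.312, 0.525, 0.762, -0.215]
ft_force: [-0.6, -0.6, -0.7]
gripper_width: 0.704
grip_force: 0.0
time: 11.88
eef_pos: [0.4344, -0.3239, 0.1817]
tool_rot: [0.314, 0.526, 0.761, -0.214]
ft_force: [0.3, -0.2, 0.2]
gripper_width: 0.994
grip_force: 0.0
wrist face y 17.31 yaw slope deg 0.88 tilt deg 0.56 n 391 rms 0.5356626072832256
zrange [0.05491186 0.07186097]
12.03 [ 0.4335 -0.3238  0.1787] [[0.935, 0.25], [0.355, -0.656], [0.001, -0.712]] [-0.6 -0.8  0.1] 0.998 0.0
[-0.17  0.21  0.35  2.41  1.44  0.59 -0.76]
rows 15 per row shift [ 0.00201 -0.00575 -0.00058] rot deg [ 2.998 -1.357 -5.699] err 0.0 q end [ 0.41  0.43  0.27  1.83 -0.14  0.91 -0.47] q6 min 0.59 speed [0.5 0.2 0.1 0.5 1.7 0.4 0.6]
rows 14 per row shift [ 0.00216 -0.00616 -0.00062] rot deg [1.451 3.205 6.039] err 0.0001 q end [ 0.84  0.43 -0.28  1.8   0.15  0.93  2.42] q6 min 0.28 speed [2.1 0.5 1.7 0.7 3.3 1.  5.1]
```

View pics/v7.png

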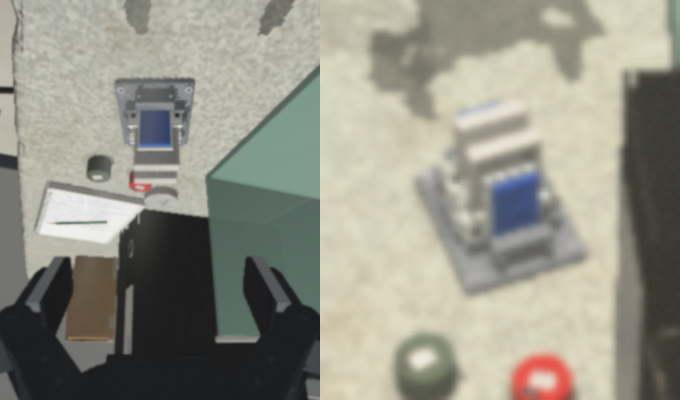

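The plate is home beside the other one, with both tops level in the side view at about (490,110) and (500,145). Next is a tool-down pose for the squeeze, with the camera away from the tank.

Run:
```python
from rel import *
x=-Rz(D(20.8))[:,0]; z=np.array([0,0,-1.]); M=np.c_[x,np.cross(z,x),z]
qc,e=solve(np.array([.4649,-.4094,.16]),M,np.array([.6,.43,0,1.8,0,.92,2.42]),1e-3); print(qc.round(2),e,fk(qc,s,p)[0])
rows(qc,24,amp=.04)
```

```text
[ 0.64  0.43 -0.02  1.82  0.01  0.89  2.54] 2.1628040803346206e-07 [ 0.46490001 -0.40939999  0.16      ]
-0.0019 -0.0101 0.0059  -0.89 4.03 1.39
-0.0022 -0.0094 0.0054  -0.56 4.07 1.46
-0.0025 -0.0086 0.0048  -0.22 4.09 1.54
-0.0026 -0.0079 0.0041  0.11 4.07 1.64
-0.0026 -0.0071 0.0034  0.44 4.02 1.75
-0.0025 -0.0064 0.0026  0.76 3.94 1.87
-0.0024 -0.0056 0.0018  1.07 3.83 2.01
-0.0021 -0.0049 0.0010  1.37 3.69 2.15
-0.0018 -0.0042 0.0002  1.65 3.51 2.30
-0.0013 -0.0035 -0.0006  1.91 3.31 2.46
-0.0008 -0.0029 -0.0013  2.16 3.08 2.62
-0.0003 -0.0024 -0.0021  2.38 2.82 2.79
0.0003 -0.0019 -0.0027  2.57 2.54 2.97
0.0010 -0.0014 -0.0033  2.74 2.23 3.14
0.0018 -0.0011 -0.0037  2.87 1.90 3.32
0.0025 -0.0008 -0.0041  2.97 1.55 3.49
0.0033 -0.0006 -0.0044  3.04 1.18 3.66
0.0041 -0.0005 -0.0045  3.07 0.80 3.82
0.0050 -0.0005 -0.0045  3.07 0.40 3.98
0.0058 -0.0006 -0.0043  3.03 -0.00 4.13
0.0066 -0.0008 -0.0040  2.95 -0.42 4.26
0.0073 -0.0011 -0.0035  2.83 -0.83 4.38
0.0080 -0.0015 -0.0029  2.68 -1.25 4.48
0.0087 -0.0020 -0.0021  2.49 -1.67 4.57
max rot 5.46327825122034 err 7.271630190360554e-05 q6min 0.6047498412736174 speed 1.9569128429441238 qend [ 0.69  0.43 -0.09  1.81  0.05  0.9   2.51]
```

```bash
python3 -m jog '[{"tx":-0.0019,"ty":-0.0101,"tz":0.0059,"rx":-0.89,"ry":4.03,"rz":1.39,"claw":0.085},{"tx":-0.0022,"ty":-0.0094,"tz":0.0054,"rx":-0.56,"ry":4.07,"rz":1.46,"claw":0.085},{"tx":-0.0025,"ty":-0.0086,"tz":0.0048,"rx":-0.22,"ry":4.09,"rz":1.54,"claw":0.085},{"tx":-0.0026,"ty":-0.0079,"tz":0.0041,"rx":0.11,"ry":4.07,"rz":1.64,"claw":0.085},{"tx":-0.0026,"ty":-0.0071,"tz":0.0034,"rx":0.44,"ry":4.02,"rz":1.75,"claw":0.085},{"tx":-0.0025,"ty":-0.0064,"tz":0.0026,"rx":0.76,"ry":3.94,"rz":1.87,"claw":0.085},{"tx":-0.0024,"ty":-0.0056,"tz":0.0018,"rx":1.07,"ry":3.83,"rz":2.01,"claw":0.085},{"tx":-0.0021,"ty":-0.0049,"tz":0.001,"rx":1.37,"ry":3.69,"rz":2.15,"claw":0.085},{"tx":-0.0018,"ty":-0.0042,"tz":0.0002,"rx":1.65,"ry":3.51,"rz":2.3,"claw":0.085},{"tx":-0.0013,"ty":-0.0035,"tz":-0.0006,"rx":1.91,"ry":3.31,"rz":2.46,"claw":0.085},{"tx":-0.0008,"ty":-0.0029,"tz":-0.0013,"rx":2.16,"ry":3.08,"rz":2.62,"claw":0.085},{"tx":-0.0003,"ty":-0.0024,"tz":-0.0021,"rx":2.38,"ry":2.82,"rz":2.79,"claw":0.085}]'
python3 -m jog '[{"tx":0.0003,"ty":-0.0019,"tz":-0.0027,"rx":2.57,"ry":2.54,"rz":2.97,"claw":0.085},{"tx":0.001,"ty":-0.0014,"tz":-0.0033,"rx":2.74,"ry":2.23,"rz":3.14,"claw":0.085},{"tx":0.0018,"ty":-0.0011,"tz":-0.0037,"rx":2.87,"ry":1.9,"rz":3.32,"claw":0.085},{"tx":0.0025,"ty":-0.0008,"tz":-0.0041,"rx":2.97,"ry":1.55,"rz":3.49,"claw":0.085},{"tx":0.0033,"ty":-0.0006,"tz":-0.0044,"rx":3.04,"ry":1.18,"rz":3.66,"claw":0.085},{"tx":0.0041,"ty":-0.0005,"tz":-0.0045,"rx":3.07,"ry":0.8,"rz":3.82,"claw":0.085},{"tx":0.005,"ty":-0.0005,"tz":-0.0045,"rx":3.07,"ry":0.4,"rz":3.98,"claw":0.085},{"tx":0.0058,"ty":-0.0006,"tz":-0.0043,"rx":3.03,"ry":0,"rz":4.13,"claw":0.085},{"tx":0.0066,"ty":-0.0008,"tz":-0.004,"rx":2.95,"ry":-0.42,"rz":4.26,"claw":0.085},{"tx":0.0073,"ty":-0.0011,"tz":-0.0035,"rx":2.83,"ry":-0.83,"rz":4.38,"claw":0.085},{"tx":0.008,"ty":-0.0015,"tz":-0.0029,"rx":2.68,"ry":-1.25,"rz":4.48,"claw":0.085},{"tx":0.0087,"ty":-0.002,"tz":-0.0021,"rx":2.49,"ry":-1.67,"rz":4.57,"claw":0.085}]' >/dev/null
python3 -m jog '[{"tx":0,"ty":0,"tz":0,"rx":0,"ry":0,"rz":0,"claw":0.085},{"tx":0,"ty":0,"tz":0,"rx":0,"ry":0,"rz":0,"claw":0.085}]' >/dev/null
python3 - <<'E'
from rel import *
s_=st(); m=camera_model("wrist"); I,Dp=grab_frame("wrist"); np.savez("/tmp/w8",I=I,D=Dp,p=m["position"],o=m["orientation"])
run("wrist","/tmp/w8.npz",.068)
x=-Rz(D(20.8))[:,0]; z=np.array([0,0,-1.]); M=np.c_[x,np.cross(z,x),z]; move(np.array([.4649,-.4094,.16]),M)
cv2.imwrite("pics/w8.png",I)
E
```

```text
time: 13.03
eef_pos: [0.4099, -0.3972, 0.2026]
tool_rot: [0.014, 0.242, 0.935, -0.26]
ft_force: [-0.8, -0.2, -0.5]
gripper_width: 0.993
grip_force: 0.0
14.2 [ 0.4634 -0.4105  0.1581] [[-0.351, -0.003], [0.936, -0.0], [0.001, -1.0]] [ 0.   0.5 -0.9] 0.996 0.0
wrist blue 1 128 x [-10.5, -10.1, -1.1, 10.9, 12.2] y [26.7, 27.0, 28.7, 30.6, 31.2] z [19.5, 55.6, 59.1, 60.3, 60.9] xy rect [[0.8, 29.0], [4.5, 22.9], 88.9]
wrist blue -1 121 x [-9.5, -8.7, 0.3, 11.4, 12.4] y [-28.7, -28.6, -27.0, -25.6, -25.5] z [57.4, 58.1, 59.3, 60.3, 60.6] xy rect [[1.5, -27.2], [3.3, 22.5], 88.9]
wrist loaded top 1594 x [-17.1, -16.4, 0.7, 20.5, 22.6] y [-19.5, -15.8, 0.5, 16.6, 21.0] z [58.1, 59.1, 71.1, 72.1, 72.5] xy rect [[3.3, 0.6], [42.4, 40.7], 87.9]
wrist held 1001 x [-16.4, -16.1, 0.6, 20.5, 23.1] y [6.9, 7.2, 12.8, 21.9, 26.8] z [50.2, 52.1, 70.8, 72.2, 72.5] xy rect [[3.7, 17.3], [40.4, 20.5], 0.6]
rows 1 per row shift [0.00122 0.00038 0.00149] rot deg [ 0.051 -0.185  0.207] err 0.0 q end [ 0.66  0.43 -0.05  1.82  0.03  0.89  2.53] q6 min 0.89 speed [0.  0.  0.  0.  0.  0.  0.1]
```

View pics/w8.png

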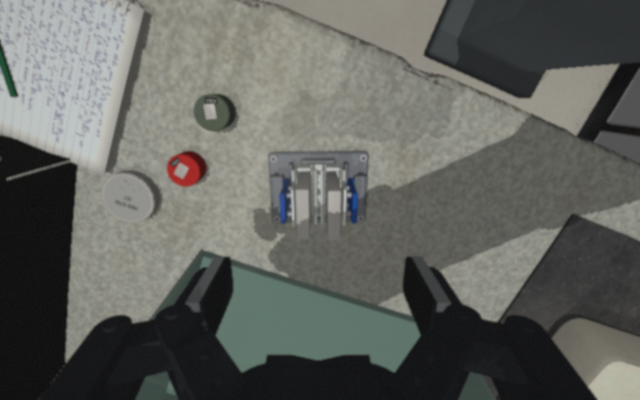

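The carrier (269–368 px) is centred between the fingers, with both plates in it. I'll go down at the catches.

```bash
python3 -m jog '[{"tx":0.0012,"ty":0.0016,"tz":-0.01,"rx":0.05,"ry":-0.18,"rz":0.2,"claw":0.085},{"tx":0,"ty":0,"tz":-0.03,"rx":0,"ry":0,"rz":0,"claw":0.085},{"tx":0,"ty":0,"tz":-0.03,"rx":0,"ry":0,"rz":0,"claw":0.085},{"tx":0,"ty":0,"tz":-0.02,"rx":0,"ry":0,"rz":0,"claw":0.085},{"tx":0,"ty":0,"tz":-0.012,"rx":0,"ry":0,"rz":0,"claw":0.085},{"tx":0,"ty":0,"tz":0,"rx":0,"ry":0,"rz":0,"claw":0.085},{"tx":0,"ty":0,"tz":0,"rx":0,"ry":0,"rz":0,"claw":0.085}]'
python3 - <<'E'
from rel import *
s_=st(); m=camera_model("wrist"); I,Dp=grab_frame("wrist"); np.savez("/tmp/w9",I=I,D=Dp,p=m["position"],o=m["orientation"])
run("wrist","/tmp/w9.npz",.068); print("tcp local",((s_["eef_pos"]-C0)@Rc)*1000)
E
```

```text
time: 14.83
eef_pos: [0.4661, -0.4075, 0.0577]
tool_rot: [0.001, -0.183, 0.983, -0.0]
ft_force: [-0.2, -0.7, 0.5]
gripper_width: 0.993
grip_force: 0.0
14.83 [ 0.4661 -0.4075  0.0577] [[-0.359, 0.002], [0.933, 0.0], [-0.001, -1.0]] [-0.2 -0.7  0.5] 0.993 0.0
wrist blue 1 225 x [-10.8, -10.1, 1.0, 12.7, 13.9] y [27.3, 27.5, 28.6, 30.6, 31.7] z [18.4, 19.7, 59.1, 60.0, 60.2] xy rect [[1.7, 28.7], [4.6, 25.6], 85.0]
wrist blue -1 162 x [-9.7, -9.1, -3.5, 13.6, 14.3] y [-28.6, -28.5, -27.1, -26.0, -25.8] z [57.7, 58.1, 59.1, 60.0, 60.4] xy rect [[2.1, -27.3], [24.5, 3.1], 0.1]
wrist loaded top 4719 x [-17.8, -17.2, -2.0, 19.7, 22.2] y [-19.1, -15.5, -6.2, 16.3, 20.8] z [58.1, 59.4, 70.9, 71.9, 72.2] xy rect [[2.4, 0.8], [42.5, 42.1], 89.0]
wrist held 2901 x [-17.0, -16.6, -2.5, 19.6, 22.3] y [6.9, 7.2, 12.6, 21.3, 26.7] z [50.3, 52.3, 70.6, 71.8, 72.2] xy rect [[3.0, 17.2], [41.1, 20.5], 1.0]
tcp local [ 3.14946385  1.4702344  57.70641877]
```

```bash
python3 -m jog '[{"tx":-0.0009,"ty":-0.0012,"tz":-0.0045,"rx":0,"ry":0,"rz":0,"claw":0.075},{"tx":0,"ty":0,"tz":-0.004,"rx":0,"ry":0,"rz":0,"claw":0.066},{"tx":0,"ty":0,"tz":0,"rx":0,"ry":0,"rz":0,"claw":0.064},{"tx":0,"ty":0,"tz":0,"rx":0,"ry":0,"rz":0,"claw":0.064}]' 60
python3 -m jog '[{"tx":0,"ty":0,"tz":0,"rx":0,"ry":0,"rz":0,"claw":0.058},{"tx":0,"ty":0,"tz":0,"rx":0,"ry":0,"rz":0,"claw":0.052},{"tx":0,"ty":0,"tz":0,"rx":0,"ry":0,"rz":0,"claw":0.045},{"tx":0,"ty":0,"tz":0,"rx":0,"ry":0,"rz":0,"claw":0.04},{"tx":0,"ty":0,"tz":0,"rx":0,"ry":0,"rz":0,"claw":0.04},{"tx":0,"ty":0,"tz":0,"rx":0,"ry":0,"rz":0,"claw":0.04}]'
```

```text
time: 15.22
eef_pos: [0.4651, -0.4094, 0.0496]
tool_rot: [0.002, -0.182, 0.983, -0.0]
ft_force: [-0.1, -0.7, 1.6]
gripper_width: 0.752
grip_force: 0.0
time: 15.72
eef_pos: [0.4653, -0.4093, 0.0508]
tool_rot: [0.002, -0.182, 0.983, -0.0]
ft_force: [-5.7, 5.4, 21.2]
gripper_width: 0.567
grip_force: 60.8
```

```bash
python3 -m jog '[{"tx":0,"ty":0,"tz":0.001,"rx":0,"ry":0,"rz":0,"claw":0.04},{"tx":0,"ty":0,"tz":0.002,"rx":0,"ry":0,"rz":0,"claw":0.04},{"tx":0,"ty":0,"tz":0.003,"rx":0,"ry":0,"rz":0,"claw":0.04},{"tx":0,"ty":0,"tz":0,"rx":0,"ry":0,"rz":0,"claw":0.04}]' 75
python3 - <<'E'
from rel import *
s_=st(); m=camera_model("wrist"); I,Dp=grab_frame("wrist"); np.savez("/tmp/w10",I=I,D=Dp,p=m["position"],o=m["orientation"])
run("wrist","/tmp/w10.npz",.068)
E
```

```text
time: 16.05
eef_pos: [0.4652, -0.4094, 0.0557]
tool_rot: [0.002, -0.182, 0.983, -0.0]
ft_force: [0.6, -0.8, -5.5]
gripper_width: 0.558
grip_force: 78.1
16.05 [ 0.4652 -0.4094  0.0557] [[-0.359, 0.003], [0.933, -0.0], [-0.001, -1.0]] [ 0.6 -0.8 -5.5] 0.558 78.05122375488281
wrist blue 1 220 x [-10.9, -10.4, -1.9, 12.1, 13.3] y [22.4, 22.6, 23.5, 28.3, 28.6] z [22.2, 23.1, 63.5, 64.3, 64.9] xy rect [[1.4, 24.8], [6.7, 25.4], 85.7]
wrist blue -1 259 x [-10.3, -9.9, -4.7, 12.2, 13.3] y [-28.2, -27.5, -22.1, -20.9, -20.7] z [22.3, 23.3, 63.4, 64.7, 65.0] xy rect [[1.8, -24.5], [24.5, 7.7], 0.1]
wrist loaded top 5872 x [-18.0, -17.6, -3.4, 18.7, 21.5] y [-20.1, -16.7, 6.9, 20.1, 21.5] z [58.7, 61.2, 75.3, 76.4, 76.8] xy rect [[2.1, 0.2], [43.8, 41.1], 89.3]
wrist held 4143 x [-17.2, -16.9, -4.6, 17.9, 21.5] y [6.9, 7.1, 13.9, 26.6, 27.7] z [50.9, 54.7, 74.5, 76.5, 82.9] xy rect [[2.6, 17.5], [40.5, 21.2], 0.6]
```

It is unlatched and rising, with weight on the wrist and both catches about 5 mm in. I'll lift the rest.

```bash
python3 -m jog '[{"tx":0,"ty":0,"tz":0.005,"rx":0,"ry":0,"rz":0,"claw":0.04},{"tx":0,"ty":0,"tz":0.01,"rx":0,"ry":0,"rz":0,"claw":0.04},{"tx":0,"ty":0,"tz":0.012,"rx":0,"ry":0,"rz":0,"claw":0.04},{"tx":0,"ty":0,"tz":0.012,"rx":0,"ry":0,"rz":0,"claw":0.04},{"tx":0,"ty":0,"tz":0.012,"rx":0,"ry":0,"rz":0,"claw":0.04},{"tx":0,"ty":0,"tz":0.012,"rx":0,"ry":0,"rz":0,"claw":0.04},{"tx":0,"ty":0,"tz":0.01,"rx":0,"ry":0,"rz":0,"claw":0.04},{"tx":0,"ty":0,"tz":0.005,"rx":0,"ry":0,"rz":0,"claw":0.04},{"tx":0,"ty":0,"tz":0,"rx":0,"ry":0,"rz":0,"claw":0.04},{"tx":0,"ty":0,"tz":0,"rx":0,"ry":0,"rz":0,"claw":0.04},{"tx":0,"ty":0,"tz":0,"rx":0,"ry":0,"rz":0,"claw":0.04},{"tx":0,"ty":0,"tz":0,"rx":0,"ry":0,"rz":0,"claw":0.04}]'
python3 - <<'E'
from rel import *
s_=st(); m=camera_model("wrist"); I,Dp=grab_frame("wrist"); z=dict(I=I,D=Dp); np.savez("/tmp/w11",I=I,D=Dp,p=m["position"],o=m["orientation"])
L=(cloud(m,Dp)-C0)@Rc; b=I.astype(int); bl=b[...,0]-b[...,2]>60
for n,k in (("plateL",(abs(L[...,1]-.0125)<.003)),("plateR",(abs(L[...,1]+.0115)<.003)),("blueL",bl&(L[...,1]>.018)),("blueR",bl&(L[...,1]<-.018))):
    X=L[k&(L[...,2]>.13)&(abs(L[...,0])<.016)]; X=X[X[:,2]>np.percentile(X[:,2],50)-.002]; c=np.polyfit(X[:,0],X[:,2],1); print(n,len(X),"top z",np.median(X[:,2]).round(4),"slope deg",np.degrees(c[0]).round(2))
J,_=grab_frame("side"); 
cv2.imwrite("pics/v11.png",np.hstack([cv2.resize(I,(480,300)),cv2.resize(J[200:340,230:370],(300,300))]))
E
```

```text
time: 17.1
eef_pos: [0.4648, -0.409, 0.1326]
tool_rot: [0.001, -0.183, 0.983, 0.0]
ft_force: [-0.1, -0.8, -5.8]
gripper_width: 0.557
grip_force: 78.6
17.1 [ 0.4648 -0.409   0.1326] [[-0.359, 0.002], [0.933, 0.001], [-0.0, -1.0]] [-0.1 -0.8 -5.8] 0.557 78.56147289276123
plateL 1007 top z 0.1925 slope deg -69.28
plateR 1037 top z 0.1934 slope deg -68.14
blueL 164 top z 0.1406 slope deg -0.27
blueR 162 top z 0.1404 slope deg 0.01
```

View pics/v11.png

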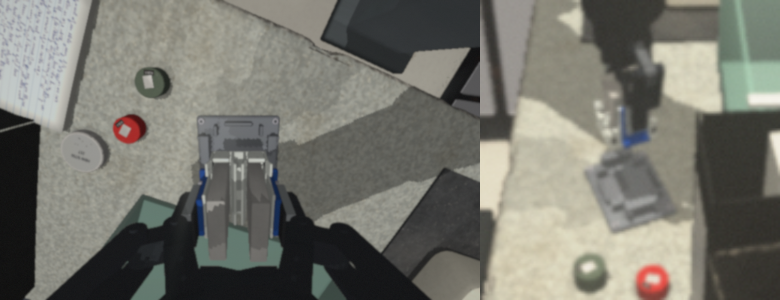

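The carrier is held level about 81 mm above its seat, with catch tops at z = 140.5 mm left and right and both plates in it. The dock is empty and the mounts have not moved.

```bash
python3 -c "
from cell import workorder; print(workorder.close_job())"
```

```text
the job is handed in; nothing more can be done
None
```

The job is handed in: the plate stands in the free slot, and the unlatched carrier is held level about 8 cm above the dock with both catches squeezed and both plates in it, at 17 s on the robot's clock; I viewed 11 pictures, one over the limit of 10.

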